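# Restock the mailing-tube dispenser and the tin display in a bookshop

### The arm

A 6-joint arm with a two-finger parallel gripper is mounted at the origin on the work surface. World frame = base frame: x ahead of the robot, y to its left, z up, the work surface at z = 0. Lengths are in mm, angles in rad, forces in N, time in s.
With the tool pointing down it reaches from about 275 to 750 mm from the base axis. Payload 10.2 kg.
Tool frame: the origin (TCP) lies midway between the tips of the shut fingers; the grasp point (between the pads) lies grasp_offset behind it (grasp_offset is the distance from the TCP to the grasp point, in mm); x points along the fingers, z is the direction in which the jaws open and shut, and the axes are right-handed (so a half turn about x gives the same grasp; the last joint's range is limited). The gripper opens to 85 mm and grips with 20 to 120 N. Pads are 22 mm wide; open, the fingers measure 114 mm over their backs; the gripper's body (76 mm by 85 mm) begins 54 mm behind the grasp point. The pads swing forward as they close: fully open they stand 13 mm farther back than shut.
Start: joints at [1.098, 0.313, 1.498, -0, 1.331, -0.223], TCP at [129.798, 508.708, 231.294] pointing down, gripper open.
Joint ranges: [-2.94, 2.94], [-0.97, 2.17], [0.19, 2.56], [-1.23, 4.37], [0.02, 3.11], [-2.88, 2.88]. Speed limits (rad/s): [2.39, 2.39, 3.01, 3.14, 3.14, 3.14].

### API

Orientations are given as a unit quaternion [w, x, y, z].
In Python, from rig import sense, capture, calibration, finish_job, grasp_offset gives the robot as it stands.
- The arm moves only by the shell command python3 -m jog 'ROWS' [FORCE]. ROWS is JSON, a list of rows, each an object with "linear": the shift along the tool's x, y, z scaled (see below), a list of three; "rotation": the turn, a rotation vector about the tool's x, y, z scaled (see below), a list of three; "grip": the finger opening in mm, from 0 to 85.4. A call has 1 to 20 rows; each row is the pose to reach, as a shift and turn from the pose measured when the call began, along the tool's axes at that moment; what a row does not reach only later rows make up. The controller multiplies each number of a shift by 0.3 m and each number of a turn by 0.5 rad. A row lasts 1/12 s, in which the tool goes at most 41.7 mm and 7.16 degrees, less where a joint would pass 70% of its speed; a pose out of reach is approached as far as the arm can. A call with a number of a shift or a turn outside -1 to 1 is refused whole. A call with a gripper value outside its range is refused whole. The fingers move at their own pace and stop on an object; FORCE is the grip in N (left out, the last holds). Time passes only in rows, so rows that repeat a pose let the fingers close. It gives the time, the measured TCP pose, the force and the opening at its end, in the units of the state.
- sense(): the state, without advancing time (a new reading comes with each control period).
- capture(name): name is "side" or "top" or "wrist"; returns (picture, depth): 480x640x3 uint8, red, green, blue; 480x640 float32, mm along the optical axis (not along the pixel's ray), 0 where there is no reading.
- calibration(name): a dict with "intrinsics" (3x3 intrinsics, pixels), "world_from_camera" (4x4, takes a point from camera to world coordinates). Camera axes: x right, y up, looking along -z (the intrinsics and any distortion apply to the point x, -y, -z); pixel columns grow to the right and rows downward; lengths in mm; the calibration is good to about 2 mm. A picture is of the moment at which its call begins: read the wrist's pose just before it. calibration takes no time and is no camera call; for the wrist camera it gives the pose at the moment of the call.
- finish_job(): hands the job in, once; it reports no verdict.
The state is a dict: "time_s": time; "joints": joint angles; "dq": joint speeds; "tau": joint torques, N m; "eef_pos": TCP position; "ee_rot": TCP orientation; "force": force on the tool from outside, world axes, zero at the start; "wrist_torque": the same for the moment, N m; "grip_width": opening from 0.0 (shut) to 1.0 (fully open).
Only numpy, scipy, OpenCV 4.12 (cv2) and the standard library are available. Lean on these libraries where they do the work, as an engineer would, in place of code of your own. Each camera call takes 0.05 s, during which the arm holds its last target.

### The job

Get the bookshop's packing counter ready: push the raised gate of the tube dispenser right down, then load all the cardboard tubes lying on the counter into its chute one by one, every wide tube before any slim one, so that they lie across it in a row behind the gate and the wide ones will come out first. Stack the three steel tins as a pyramid in the wooden tray: two on their sides next to each other between the stop bars, all three in line with the bars, the third lying in the gap on top. Do not tip the mug over.

Things in the scene. Friction and masses are not known exactly. Their poses are not given: they have to be found in the camera images.
- gate (a joint): The dispenser's gate, an aluminium plate 130 mm wide across the low end of the chute that slides straight up and down between two posts; value = height above shut in m (0 shut, 0.06 fully raised). Friction holds it at any height; about 3 N on top of its black cap pushes it down to its stop.
- gate_top (a point): Centre of the top face of the gate's black cap (30 mm along the chute x 50 mm across it); 94 mm above the counter when the gate is shut. The two posts beside it, 132 mm apart inside, are 137 mm high.
- ramp: Plywood chute of the dispenser on the robot's left, gate towards the robot, rising away at 23 degrees. Origin: middle of the chute floor at the gate's inside face, 18 mm above the counter; x up the slope along the floor, y across to the left, z square to the floor. 300 mm long, open on top, 132 mm wide inside; side walls and upper end wall 38 mm above the floor, flared lips to 56 mm over x 0.16 to 0.30.
- load_point (a point): Point on the chute floor, at x = 0.235 of the chute, where tubes are laid in across the chute (axis along its y). They roll down by themselves to the gate or the tube before; the first wide tube comes to rest with its centre at about x = 0.036.
- tray: Low wooden tray fixed to the counter on the robot's right, 85 mm (x) by 126 mm (y), floor 6 mm thick, a stop bar along each x-edge (20 mm high, 110 mm apart), open at both x ends. Origin: under its centre, on the counter. Two tins lie in it side by side, axes along x, at y about +28 and -28 mm, centres at z 32 mm; the third in the gap on top, centre at z about 76 mm.
- wide1_c (a point): Centre of a wide cardboard mailing tube, 48 mm diameter, 120 mm long, about 70 g, white end caps; x along its axis. It is round to the eye but has faint flats (16 sides), so it lies still on level ground and rolls on a slope of more than about 19 degrees. May be absent (None from the start).
- wide2_c (a point): Centre of a wide cardboard mailing tube, 48 mm diameter, 120 mm long, about 70 g, white end caps; x along its axis. It is round to the eye but has faint flats (16 sides), so it lies still on level ground and rolls on a slope of more than about 19 degrees. May be absent (None from the start).
- slim1_c (a point): Centre of a slim cardboard mailing tube, 34 mm diameter, 120 mm long, about 50 g, white end caps; x along its axis. It is round to the eye but has faint flats (16 sides), so it lies still on level ground and rolls on a slope of more than about 19 degrees. May be absent (None from the start).
- slim2_c (a point): Centre of a slim cardboard mailing tube, 34 mm diameter, 120 mm long, about 50 g, white end caps; x along its axis. It is round to the eye but has faint flats (16 sides), so it lies still on level ground and rolls on a slope of more than about 19 degrees. May be absent (None from the start).
- tin1_c (a point): Centre of a plain steel gift tin lying on its side, 52 mm diameter, 64 mm long, about 120 g; x along its axis. It is round to the eye but has faint flats (16 sides), so it lies still on level ground and rolls on a slope of more than about 19 degrees. It can be taken by its two flat ends, so that its neighbours are not in the way.
- tin2_c (a point): Centre of a plain steel gift tin lying on its side, 52 mm diameter, 64 mm long, about 120 g; x along its axis. It is round to the eye but has faint flats (16 sides), so it lies still on level ground and rolls on a slope of more than about 19 degrees. It can be taken by its two flat ends, so that its neighbours are not in the way.
- tin3_c (a point): Centre of a plain steel gift tin lying on its side, 52 mm diameter, 64 mm long, about 120 g; x along its axis. It is round to the eye but has faint flats (16 sides), so it lies still on level ground and rolls on a slope of more than about 19 degrees. It can be taken by its two flat ends, so that its neighbours are not in the way.
- mug: White china mug, 76 mm diameter, 90 mm high, standing near the tray; origin under its centre, z up. Leave it standing.
Mind the look-alikes: they are no part of the job. Leave any orange look-alike of the part that bears slim1_c alone. Leave any turquoise look-alike of the part that bears tin2_c alone.

How it is judged (in metres and radians):
On the way, in this order (a step that is already met when the one before it is completed fails the run):
1. the gate is pushed fully down before any tube is in the chute (value of joint gate below 0.004 m and not (x of wide1_c in the frame of ramp between 0.01 and 0.105 m and y of wide1_c in the frame of ramp between -0.015 and 0.015 m and z of wide1_c in the frame of ramp between 0.01 and 0.032 m and angle between the x axis of wide1_c and the y axis of ramp, either way round below 0.2 rad) and not (x of wide2_c in the frame of ramp between 0.01 and 0.105 m and y of wide2_c in the frame of ramp between -0.015 and 0.015 m and z of wide2_c in the frame of ramp between 0.01 and 0.032 m and angle between the x axis of wide2_c and the y axis of ramp, either way round below 0.2 rad) and not (x of slim1_c in the frame of ramp between 0.01 and 0.185 m and y of slim1_c in the frame of ramp between -0.015 and 0.015 m and z of slim1_c in the frame of ramp between 0.01 and 0.025 m and angle between the x axis of slim1_c and the y axis of ramp, either way round below 0.2 rad) and not (x of slim2_c in the frame of ramp between 0.01 and 0.185 m and y of slim2_c in the frame of ramp between -0.015 and 0.015 m and z of slim2_c in the frame of ramp between 0.01 and 0.025 m and angle between the x axis of slim2_c and the y axis of ramp, either way round below 0.2 rad)), for 0.2 s.
2. all wide tubes are in the chute and no slim one yet (x of wide1_c in the frame of ramp between 0.01 and 0.105 m and y of wide1_c in the frame of ramp between -0.015 and 0.015 m and z of wide1_c in the frame of ramp between 0.01 and 0.032 m and angle between the x axis of each of wide1_c, wide2_c and the y axis of ramp, either way round below 0.2 rad and x of wide2_c in the frame of ramp between 0.01 and 0.105 m and y of wide2_c in the frame of ramp between -0.015 and 0.015 m and z of wide2_c in the frame of ramp between 0.01 and 0.032 m and not (x of slim1_c in the frame of ramp between 0.01 and 0.185 m and y of slim1_c in the frame of ramp between -0.015 and 0.015 m and z of slim1_c in the frame of ramp between 0.01 and 0.025 m and angle between the x axis of slim1_c and the y axis of ramp, either way round below 0.2 rad) and not (x of slim2_c in the frame of ramp between 0.01 and 0.185 m and y of slim2_c in the frame of ramp between -0.015 and 0.015 m and z of slim2_c in the frame of ramp between 0.01 and 0.025 m and angle between the x axis of slim2_c and the y axis of ramp, either way round below 0.2 rad)), for 0.2 s.
At the end, for the whole second after the job is handed in: Gate shut (4 mm); every tube on the chute floor, across it (0.2 rad), centres within 105 mm (wide) or 185 mm (slim) of the gate; two tins in the tray 19 to 37 mm either side of its middle, the third on top within 14 mm of the middle, all in line (0.25 rad) and lengthwise within 25 mm; all at rest (value of joint gate below 0.004 m and x of wide1_c in the frame of ramp between 0.01 and 0.105 m and y of wide1_c in the frame of ramp between -0.015 and 0.015 m and z of wide1_c in the frame of ramp between 0.01 and 0.032 m and angle between the x axis of each of wide1_c, wide2_c, slim1_c, slim2_c and the y axis of ramp, either way round below 0.2 rad and x of wide2_c in the frame of ramp between 0.01 and 0.105 m and y of wide2_c in the frame of ramp between -0.015 and 0.015 m and z of wide2_c in the frame of ramp between 0.01 and 0.032 m and x of slim1_c in the frame of ramp between 0.01 and 0.185 m and y of slim1_c in the frame of ramp between -0.015 and 0.015 m and z of slim1_c in the frame of ramp between 0.01 and 0.025 m and x of slim2_c in the frame of ramp between 0.01 and 0.185 m and y of slim2_c in the frame of ramp between -0.015 and 0.015 m and z of slim2_c in the frame of ramp between 0.01 and 0.025 m and ((x of tin1_c in the frame of tray between -0.025 and 0.025 m and angle between the x axis of each of tin1_c, tin2_c, tin3_c and the x axis of tray, either way round below 0.25 rad and y of tin1_c in the frame of tray between -0.014 and 0.014 m and z of tin1_c in the frame of tray between 0.064 and 0.088 m and x of tin2_c in the frame of tray between -0.025 and 0.025 m and z of tin2_c in the frame of tray between 0.026 and 0.04 m and y of tin2_c in the frame of tray between -0.037 and 0.037 m and (y of tin2_c in the frame of tray above 0.019 m or y of tin2_c in the frame of tray below -0.019 m) and x of tin3_c in the frame of tray between -0.025 and 0.025 m and z of tin3_c in the frame of tray between 0.026 and 0.04 m and y of tin3_c in the frame of tray between -0.037 and 0.037 m and (y of tin3_c in the frame of tray above 0.019 m or y of tin3_c in the frame of tray below -0.019 m)) or (x of tin1_c in the frame of tray between -0.025 and 0.025 m and angle between the x axis of each of tin1_c, tin2_c, tin3_c and the x axis of tray, either way round below 0.25 rad and z of tin1_c in the frame of tray between 0.026 and 0.04 m and y of tin1_c in the frame of tray between -0.037 and 0.037 m and (y of tin1_c in the frame of tray above 0.019 m or y of tin1_c in the frame of tray below -0.019 m) and x of tin2_c in the frame of tray between -0.025 and 0.025 m and y of tin2_c in the frame of tray between -0.014 and 0.014 m and z of tin2_c in the frame of tray between 0.064 and 0.088 m and x of tin3_c in the frame of tray between -0.025 and 0.025 m and z of tin3_c in the frame of tray between 0.026 and 0.04 m and y of tin3_c in the frame of tray between -0.037 and 0.037 m and (y of tin3_c in the frame of tray above 0.019 m or y of tin3_c in the frame of tray below -0.019 m)) or (x of tin1_c in the frame of tray between -0.025 and 0.025 m and angle between the x axis of each of tin1_c, tin2_c, tin3_c and the x axis of tray, either way round below 0.25 rad and z of tin1_c in the frame of tray between 0.026 and 0.04 m and y of tin1_c in the frame of tray between -0.037 and 0.037 m and (y of tin1_c in the frame of tray above 0.019 m or y of tin1_c in the frame of tray below -0.019 m) and x of tin2_c in the frame of tray between -0.025 and 0.025 m and z of tin2_c in the frame of tray between 0.026 and 0.04 m and y of tin2_c in the frame of tray between -0.037 and 0.037 m and (y of tin2_c in the frame of tray above 0.019 m or y of tin2_c in the frame of tray below -0.019 m) and x of tin3_c in the frame of tray between -0.025 and 0.025 m and y of tin3_c in the frame of tray between -0.014 and 0.014 m and z of tin3_c in the frame of tray between 0.064 and 0.088 m)) and linear speed of each of wide1, wide2, slim1, slim2, tin1, tin2, tin3 below 0.03 m/s and angular speed of each of wide1, wide2, slim1, slim2, tin1, tin2, tin3 below 0.6 rad/s); the robot touches nothing.
It fails at once if the mug is tipped over (angle between mug's own z axis and vertical above 0.6 rad).
Of wide1, wide2 only 1 to 2 are there at a start; the rules pass over those that are not, and their reading is None.
Of slim1, slim2 only 1 to 2 are there at a start; the rules pass over those that are not, and their reading is None.
At some moment in a run one of wide1, wide2, slim1, slim2 may be knocked a few centimetres aside while the robot is not near it.
Once in a run the grip may slacken for a moment while it holds something.
It also fails if it takes over 210 s, if anything falls off the work surface, if the arm or the gripper's body presses on something with over 40 N, if the wrist force passes 120 N, or if a joint passes its speed limit or range.

## Working session

There is one attempt and no reset: what is moved stays moved. The work goes in short steps, Python scripts to look and compute and a shell command to move; the robot and the scene stay as the last step left them, time stands still between calls to the robot, and variables do not carry over. Pictures are saved under pics/ and viewed, and the job is handed in when it is done.

```bash
ls; mkdir -p pics; python3 - <<'E'
from rig import *
import cv2,numpy as np
print(sense()); print(grasp_offset)
for n in("side","top","wrist"):
    c=calibration(n);print(n,np.array(c["intrinsics"]).round(1).tolist(),np.array(c["world_from_camera"]).round(3).tolist(),[k for k in c])
    p,d=capture(n);cv2.imwrite(f"pics/{n}0.png",p[:,:,::-1]);np.save(f"pics/{n}0.npy",d)
E
```

```text
pics
{'time_s': 0.0, 'joints': array([ 1.09761588e+00,  3.13444823e-01,  1.49845917e+00, -1.65160541e-05,
        1.33100488e+00, -2.23396356e-01]), 'dq': array([-1.29675656e-03,  3.17611647e-04,  1.22836762e-03,  3.58149324e-04,
        1.79938922e-04, -9.44391604e-06]), 'tau': array([-6.63091171e-06, -4.12273192e+01, -2.59737754e+01, -2.12477044e-04,
        4.24217025e-03,  1.14489333e-05]), 'eef_pos': array([129.66619008, 508.45920798, 230.72941336]), 'ee_rot': array([ 0.55796919, -0.43402489,  0.5588076 ,  0.43362062]), 'force': array([-0.18548472, -0.2195391 ,  0.4972211 ]), 'wrist_torque': array([ 0.0622696 , -0.00504197,  0.00200308]), 'grip_width': 1.0012162450623685}
18.700000000000003
side [[576.9, 0.0, 322.1], [0.0, 576.9, 254.7], [0.0, 0.0, 1.0]] [[0.817, 0.396, -0.42, -107.212], [-0.577, 0.584, -0.572, -1008.459], [0.019, 0.709, 0.705, 1263.634], [0.0, 0.0, 0.0, 1.0]] ['intrinsics', 'world_from_camera']
top [[519.5, 0.0, 316.7], [0.0, 519.5, 241.1], [0.0, 0.0, 1.0]] [[-0.004, 0.987, -0.162, 327.748], [-1.0, -0.003, 0.006, -32.251], [0.005, 0.162, 0.987, 1497.282], [0.0, 0.0, 0.0, 1.0]] ['intrinsics', 'world_from_camera']
wrist [[390.0, 0.0, 326.8], [0.0, 390.0, 241.3], [0.0, 0.0, 1.0]] [[0.247, -0.922, -0.297, 53.769], [0.969, 0.235, 0.076, 528.315], [-0.001, -0.306, 0.952, 374.341], [0.0, 0.0, 0.0, 1.0]] ['intrinsics', 'world_from_camera']
```

View pics/top0.png

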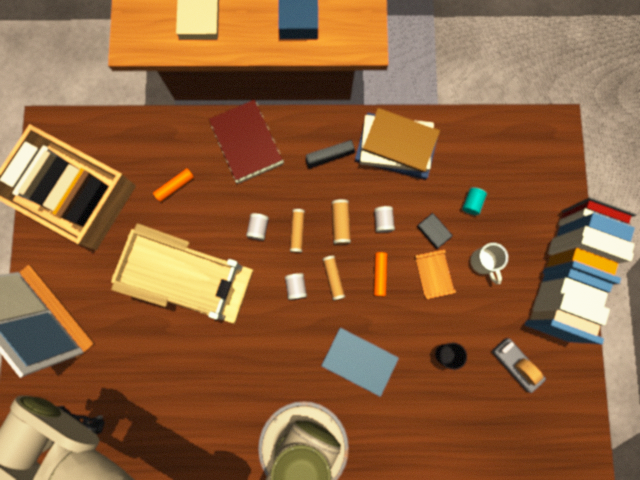

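View pics/side0.png

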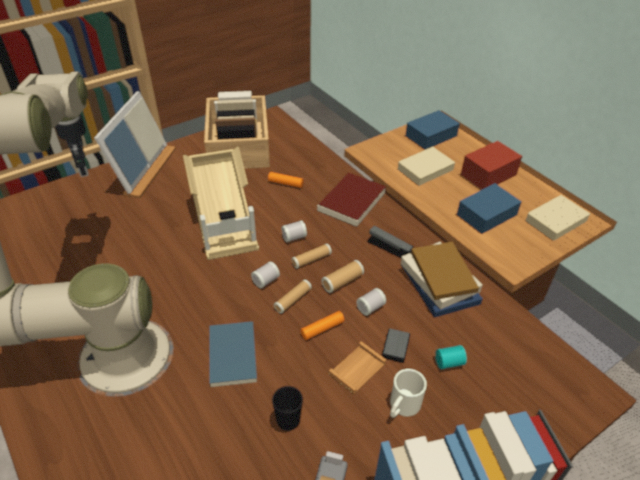

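View pics/wrist0.png

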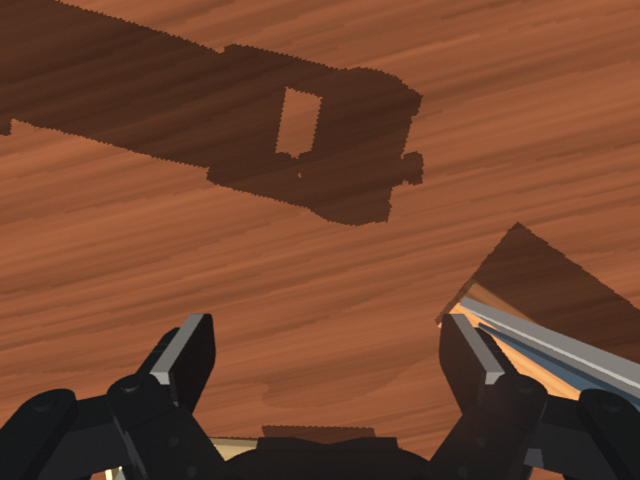

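The top view shows one wide tube (341,221), two slim ones (297,230) and (333,277), and tins at (258,226), (385,219) and (295,286). The gate cap is near (224,286), the tray at (435,275) and the mug at (489,262). I'll leave the orange and turquoise ones.

```bash
cat > h.py <<'E'
from rig import *
import cv2,numpy as np
from scipy.spatial.transform import Rotation as R
def snap(n,save=None):
    c=calibration(n);p,d=capture(n)
    if save: cv2.imwrite(f"pics/{save}.png",p[:,:,::-1]);np.save(f"pics/{save}.npy",d)
    return p,d,c
def cloud(d,c):
    K=np.array(c["intrinsics"]);T=np.array(c["world_from_camera"])
    v,u=np.mgrid[:d.shape[0],:d.shape[1]]
    X=np.stack([(u-K[0,2])/K[0,0]*d,-(v-K[1,2])/K[1,1]*d,-d],-1)
    W=X@T[:3,:3].T+T[:3,3]; W[d<=0]=np.nan
    return W
def project(P,c):
    K=np.array(c["intrinsics"]);T=np.array(c["world_from_camera"])
    q=(np.asarray(P)-T[:3,3])@T[:3,:3]
    return np.stack([K[0,2]+K[0,0]*q[...,0]/-q[...,2],K[1,2]-K[1,1]*q[...,1]/-q[...,2]],-1)
def blob(W,uv,r,zmin,zmax=400):
    """connected region of height > zmin around pixel uv"""
    m=(np.nan_to_num(W[...,2],nan=-1)>zmin)&(np.nan_to_num(W[...,2],nan=-1)<zmax)
    n,l=cv2.connectedComponents(m.astype(np.uint8),connectivity=4)
    k=l[uv[1]-2:uv[1]+3,uv[0]-2:uv[0]+3].ravel();k=k[k>0]
    if len(k)==0: return None
    k=np.bincount(k).argmax()
    P=W[l==k]
    (cx,cy),(a,b),th=cv2.minAreaRect(P[:,:2].astype(np.float32))
    if a<b: a,b,th=b,a,th+90
    return dict(c=(round(cx,1),round(cy,1)),L=round(a,1),Wd=round(b,1),ang=round((th+90)%180-90,1),ztop=round(float(np.percentile(P[:,2],97)),1),n=len(P))
E
python3 - <<'E'
from h import *
c=calibration("top");d=np.load("pics/top0.npy");W=cloud(d,c)
p=cv2.imread("pics/top0.png")
for nm,uv in dict(w=(341,221),s1=(297,230),s2=(333,277),t1=(258,226),t2=(385,219),t3=(295,286),tray=(435,275),mug=(489,250),orange=(381,274),cap=(224,286),turq=(475,201),box=(436,232)).items():
    print(nm,blob(W,uv,0,8 if nm!="tray" else 2.5), W[uv[1],uv[0]].round(1))
cv2.imwrite("pics/c1.png",cv2.resize(p[210:340,100:270],None,fx=4.5,fy=4.5,interpolation=cv2.INTER_CUBIC))
cv2.imwrite("pics/c2.png",cv2.resize(p[190:320,240:510],None,fx=2.9,fy=2.9,interpolation=cv2.INTER_CUBIC))
E
```

```text
w {'c': (625.4, -109.4), 'L': 123.2, 'Wd': 46.6, 'ang': 2.4, 'ztop': 50.1, 'n': 695} [ 624.6 -109.9   44.7]
s1 {'c': (601.1, 16.9), 'L': 120.9, 'Wd': 35.0, 'ang': -3.0, 'ztop': 36.6, 'n': 477} [601.4  16.   31.3]
s2 {'c': (464.5, -87.3), 'L': 120.5, 'Wd': 33.4, 'ang': 14.1, 'ztop': 35.9, 'n': 487} [466.1 -86.2  29.1]
t1 {'c': (611.1, 131.7), 'L': 64.8, 'Wd': 50.6, 'ang': -10.3, 'ztop': 53.9, 'n': 426} [610.7 126.4  45.8]
t2 {'c': (631.5, -237.2), 'L': 66.2, 'Wd': 56.3, 'ang': 3.2, 'ztop': 54.2, 'n': 428} [ 628.1 -234.4   53.9]
t3 {'c': (439.7, 21.1), 'L': 65.4, 'Wd': 50.9, 'ang': 9.4, 'ztop': 54.9, 'n': 431} [439.3  20.6  51.4]
tray {'c': (475.7, -378.0), 'L': 138.1, 'Wd': 91.6, 'ang': 10.7, 'ztop': 21.7, 'n': 1104} [ 473.1 -381.3    4.6]
mug {'c': (504.9, -532.6), 'L': 101.8, 'Wd': 77.9, 'ang': 47.4, 'ztop': 91.7, 'n': 723} [ 544.1 -538.5   13.6]
orange {'c': (474.3, -221.2), 'L': 120.0, 'Wd': 36.2, 'ang': -1.7, 'ztop': 37.0, 'n': 496} [ 473.7 -221.8   33.7]
cap {'c': (470.1, 347.3), 'L': 383.5, 'Wd': 187.7, 'ang': 67.7, 'ztop': 170.4, 'n': 7945} [433.5 203.2 135.8]
turq {'c': (684.6, -497.9), 'L': 68.3, 'Wd': 51.3, 'ang': -22.7, 'ztop': 54.4, 'n': 459} [ 680.9 -494.4   49.3]
box {'c': (601.1, -382.1), 'L': 89.9, 'Wd': 62.7, 'ang': 39.1, 'ztop': 26.4, 'n': 647} [ 596.  -385.4   21.6]
```

View pics/c1.png

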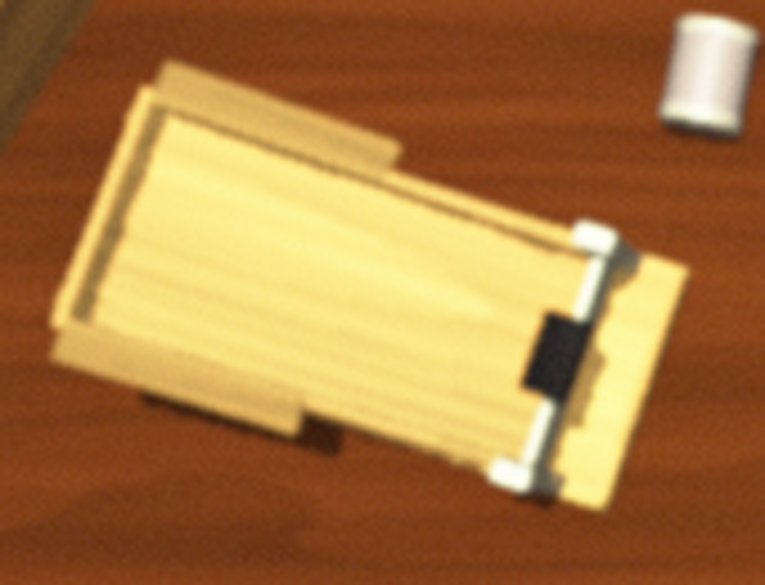

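View pics/c2.png

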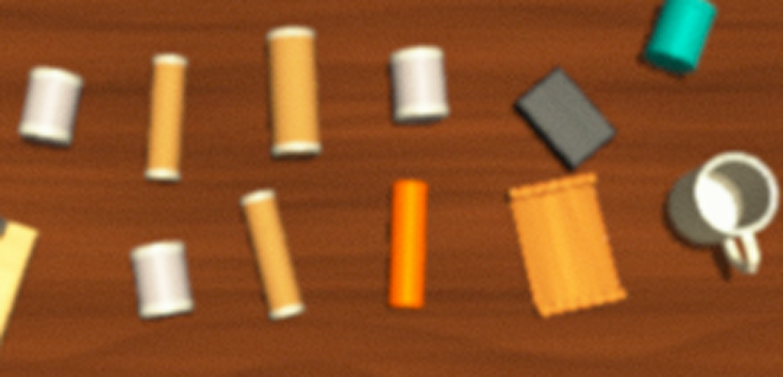

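```bash
python3 - <<'E'
from h import *
c=calibration("top");d=np.load("pics/top0.npy");W=cloud(d,c);p=cv2.imread("pics/top0.png")
# black cap
hsv=p.max(2); 
m=np.zeros((480,640),bool); m[270:302,208:238]=True
m&=hsv<45
ys,xs=np.nonzero(m);print("cap px",xs.mean(),ys.mean(),len(xs));Q=W[m];z=Q[:,2]
print(np.sort(z[~np.isnan(z)])[::6].round(0)); k=z>np.nanmax(z)-8;print(np.nanmean(Q[k],0),k.sum(),np.nanstd(Q[k],0))
# floor
poly=np.array([[140,243],[212,266],[204,298],[126,275]])
mk=np.zeros((480,640),np.uint8);cv2.fillPoly(mk,[poly],1)
P=W[mk>0];P=P[~np.isnan(P[:,0])]
for _ in range(5):
    A=np.c_[P[:,:2],np.ones(len(P))];s=np.linalg.lstsq(A,P[:,2],rcond=None)[0];r=P[:,2]-A@s;P=P[abs(r)<3*r.std()]
print(s,"res",r.std(),"slope",np.degrees(np.arctan(np.hypot(*s[:2]))),"yaw",np.degrees(np.arctan2(s[1],s[0])))
yaw=np.arctan2(s[1],s[0]);ux=np.array([np.cos(yaw),np.sin(yaw)]);uy=np.array([-ux[1],ux[0]])
# z=18 on plane: param along ux
s0=(18-s[2])/np.hypot(*s[:2]); print("u at gate",s0)
# height above plane -> profile across
u=W[...,:2]@ux;v=W[...,:2]@uy
h=W[...,2]-(np.hypot(*s[:2])*u+s[2])
reg=(u>s0-40)&(u<s0+300)&(np.abs(W[...,0]-480)<250)&(W[...,1]>120)
for lo,hi in((40,80),(80,130),(160,260)):
    q=reg&(u-s0>lo)&(u-s0<hi)
    vv=v[q];hh=h[q]
    for b in np.arange(vv.min(),vv.max(),8):
        kk=(vv>=b)&(vv<b+8)
        if kk.sum()>3: print((round(b),round(np.median(hh[kk])) ),end=" ")
    print()
np.save("ramp.npy",[yaw,s0])
E
```

```text
cap px 221.96923076923076 290.0 65
[131. 133. 134. 135. 136. 137. 137. 138. 139. 139. 141.]
[422.87627605 208.09028831 137.39719381] 55 [11.25803211  5.72645748  2.17669179]
[   0.13253375    0.40089765 -123.40551041] res 3.312453447225902 slope 22.8912721062606 yaw 71.70650235255331
u at gate 334.89603618770747
(-644, -40) (-636, -42) (-628, -45) (-620, -43) (-612, -45) (-604, -45) (-596, -46) (-588, -45) (-580, -44) (-572, -43) (-564, -45) (-556, -42) (-548, -44) (-540, -44) (-532, -44) (-524, -43) (-516, -44) (-508, -46) (-500, -45) (-492, -45) (-484, -43) (-476, -44) (-468, -44) (-460, -44) (-452, -44) (-444, -44) (-436, -44) (-428, -44) (-420, -32) (-412, 39) (-404, 0) (-396, 1) (-388, 0) (-380, -1) (-372, 0) (-364, 0) (-356, -1) (-348, 0) (-340, -1) (-332, 0) (-324, 1) (-316, 0) (-308, 1) (-300, -1) (-292, 0) (-284, 0) (-276, 38) (-268, -30) (-260, -45) (-252, -46) (-244, -45) (-236, -44) (-228, -44) (-220, -45) (-212, -44) (-204, -43) (-196, -45) (-188, -45) (-180, -45) (-172, -45) (-164, -43) (-156, -44) (-148, -45) (-140, -45) (-132, -44) (-124, -45) (-116, -47) 
(-629, -57)
[... 912 characters left out ...]
) (-516, -107) (-508, -106) (-500, -107) (-492, -106) (-484, -106) (-476, -108) (-468, -109) (-460, -107) (-452, -108) (-444, -105) (-436, -18) (-428, 61) (-420, 54) (-412, 42) (-404, 0) (-396, 0) (-388, 0) (-380, 0) (-372, 0) (-364, 0) (-356, -1) (-348, 0) (-340, 0) (-332, 0) (-324, 0) (-316, 0) (-308, 0) (-300, 0) (-292, 0) (-284, 0) (-276, 38) (-268, 50) (-260, 60) (-252, 59) (-244, -105) (-236, -106) (-228, -108) (-220, -107) (-212, -107) (-204, -109) (-196, -108) (-188, -107) (-180, -106) (-172, -108) (-164, -106) (-156, -107) (-148, -108) (-140, -108) (-132, -108) (-124, -107) (-116, -107) (-108, -107) (-100, -108) (-92, -107) (-84, -111) (-76, -111) (-68, -116) (-60, -122) (-52, -127)
```

```bash
cat >> h.py <<'E'
def cur():
    s=sense();q=s["ee_rot"];return s["eef_pos"],R.from_quat([q[1],q[2],q[3],q[0]]),s
def Rdown(yaw,tilt=None):
    """tool x down, z(jaw) at yaw(deg). tilt: approach vector override"""
    x=np.array([0,0,-1.]) if tilt is None else np.array(tilt)/np.linalg.norm(tilt)
    z=np.array([np.cos(np.radians(yaw)),np.sin(np.radians(yaw)),0]);z-=x*(z@x);z/=np.linalg.norm(z)
    y=np.cross(z,x);return R.from_matrix(np.stack([x,y,z],1))
def plan(wps,start=None):
    """wps: list of (pos,yaw[,tilt]); prints calls"""
    p,r,s=cur()
    print("now",p.round(1),"yaw",np.degrees(np.arctan2(*r.as_matrix()[[1,0],2])).round(1),"j6",s["joints"][5].round(2),"F",s["force"].round(1),"w",round(s["grip_width"]*85.4,1),"t",round(s["time_s"],1))
    for w in wps:
        g=Rdown(w[1],*w[2:]);P=np.array(w[0],float)
        while True:
            rv=(r.inv()*g).as_rotvec();dp=P-p
            f=min(1,.499/max(1e-9,abs(rv).max()),299/max(1e-9,abs(r.inv().apply(dp)).max()))
            l=r.inv().apply(dp*f)/300;a=rv*f/.5
            n=max(np.linalg.norm(dp*f)/41.7,np.degrees(np.linalg.norm(rv*f))/7.16)
            print(" lin",l.round(3).tolist(),"rot",a.round(3).tolist(),"rows>=%.1f"%n)
            p=p+dp*f;r=r*R.from_rotvec(rv*f)
            if f==1: break
E
python3 - <<'E'
from h import *
p,r,s=cur();print(r.as_matrix().round(3))
print(calibration("wrist")["world_from_camera"].round(2))
y=np.degrees(np.arctan2(*r.as_matrix()[[1,0],2]))
plan([((427,204,185),y),((427,204,135),y)])
E
```

```text
[[-0.    -0.969  0.247]
 [-0.001  0.247  0.969]
 [-1.     0.    -0.001]]
[[ 2.5000e-01 -9.2000e-01 -3.0000e-01  5.3780e+01]
 [ 9.7000e-01  2.4000e-01  8.0000e-02  5.2833e+02]
 [-0.0000e+00 -3.1000e-01  9.5000e-01  3.7442e+02]
 [ 0.0000e+00  0.0000e+00  0.0000e+00  1.0000e+00]]
now [129.7 508.5 230.9] yaw 75.7 j6 -0.22 F [ 0.2 -0.8 -0.3] w 85.4 t 0.1
 lin [0.126, -0.997, -0.608] rot [-0.0, -0.002, -0.0] rows>=8.4
 lin [0.027, -0.215, -0.131] rot [-0.0, -0.0, -0.0] rows>=1.8
 lin [0.167, 0.0, -0.0] rot [-0.0, 0.0, 0.0] rows>=1.2
```

```bash
python3 -m jog '[{"linear":[0.06,-0.5,-0.3],"rotation":[0,0,0],"grip":0},{"linear":[0.126,-0.997,-0.608],"rotation":[0,0,0],"grip":0},{"linear":[0.126,-0.997,-0.608],"rotation":[0,0,0],"grip":0},{"linear":[0.126,-0.997,-0.608],"rotation":[0,0,0],"grip":0},{"linear":[0.126,-0.997,-0.608],"rotation":[0,0,0],"grip":0},{"linear":[0.126,-0.997,-0.608],"rotation":[0,0,0],"grip":0},{"linear":[0.126,-0.997,-0.608],"rotation":[0,0,0],"grip":0},{"linear":[0.126,-0.997,-0.608],"rotation":[0,0,0],"grip":0},{"linear":[0.126,-0.997,-0.608],"rotation":[0,0,0],"grip":0},{"linear":[0.126,-0.997,-0.608],"rotation":[0,0,0],"grip":0},{"linear":[0.126,-0.997,-0.608],"rotation":[0,0,0],"grip":0},{"linear":[0.126,-0.997,-0.608],"rotation":[0,0,0],"grip":0}]' 
python3 - <<'E'
from h import *
plan([((427,204,185),75.7)])
p,d,c=snap("wrist","w1")
E
```

```text
time_s: 1.15
eef_pos: [373.9, 258.2, 193.1]
ee_rot: [0.558, -0.434, 0.559, 0.434]
force: [-0.2, -0.1, -0.2]
grip_width: 0.001
now [373.9 258.2 193.1] yaw 75.7 j6 -0.98 F [-0.2 -0.1 -0.2] w 0.1 t 1.1
 lin [0.027, -0.216, -0.131] rot [0.0, -0.002, -0.001] rows>=1.8
```

View pics/w1.png

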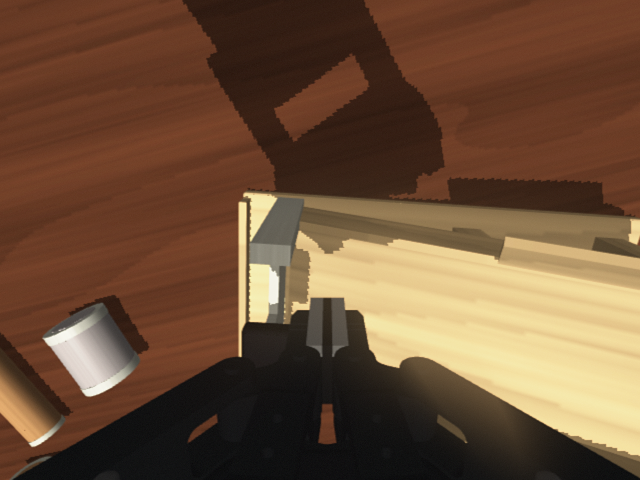

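```bash
python3 -m jog '[{"linear":[0.027,-0.216,-0.131],"rotation":[0,0,0],"grip":0},{"linear":[0.027,-0.216,-0.131],"rotation":[0,0,0],"grip":0},{"linear":[0.027,-0.216,-0.131],"rotation":[0,0,0],"grip":0},{"linear":[0.027,-0.216,-0.131],"rotation":[0,0,0],"grip":0}]' 
python3 - <<'E'
from h import *
plan([((427,204,95),75.7)])
for n in("wrist","side"):
    p,d,c=snap(n,n+"2")
    if n=="side": print(project([427,204,137],c),project([427,204,185],c)); cv2.imwrite("pics/side2c.png",cv2.resize(p[100:290,140:320,::-1],None,fx=3,fy=3))
E
```

```text
time_s: 1.53
eef_pos: [426.9, 204.5, 185.0]
ee_rot: [0.558, -0.434, 0.559, 0.434]
force: [-0.1, 0.8, 0.2]
grip_width: -0.002
now [426.9 204.5 185. ] yaw 75.7 j6 -1.12 F [-0.1  0.8  0.2] w -0.2 t 1.5
 lin [0.3, -0.001, -0.001] rot [0.001, -0.002, -0.002] rows>=2.2
[226.4709309  214.06766321] [224.8499587  201.54773353]
```

View pics/wrist2.png

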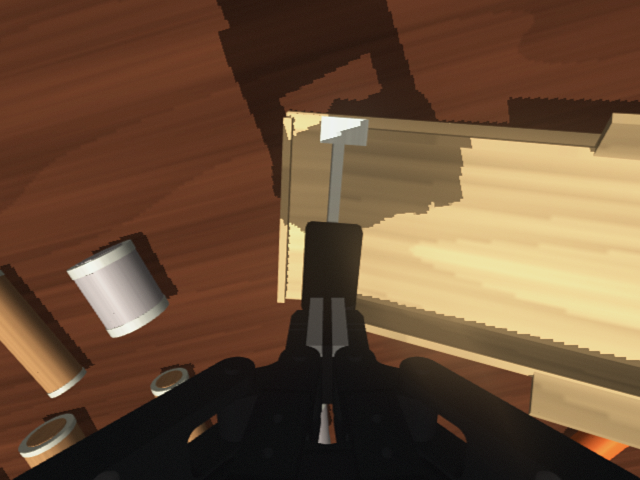

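View pics/side2c.png

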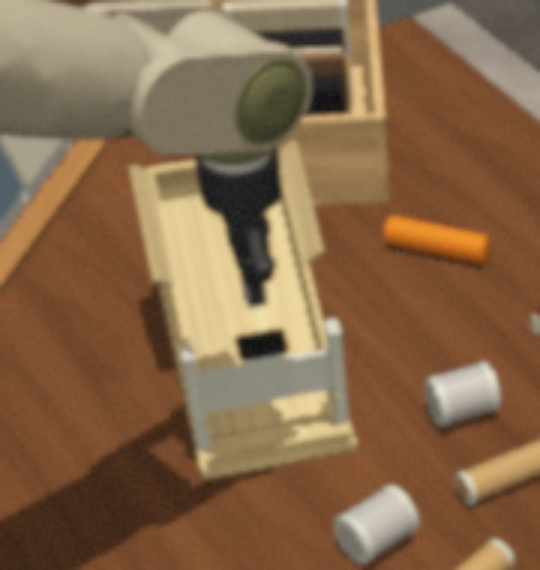

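```bash
python3 -m jog '[{"linear":[0.1,0,0],"rotation":[0,0,0],"grip":0},{"linear":[0.2,0,0],"rotation":[0,0,0],"grip":0},{"linear":[0.26,0,0],"rotation":[0,0,0],"grip":0},{"linear":[0.29,0,0],"rotation":[0,0,0],"grip":0},{"linear":[0.302,0,0],"rotation":[0,0,0],"grip":0},{"linear":[0.305,0,0],"rotation":[0,0,0],"grip":0},{"linear":[0.305,0,0],"rotation":[0,0,0],"grip":0}]' 

```

```text
time_s: 2.22
eef_pos: [426.1, 205.8, 94.4]
ee_rot: [0.558, -0.435, 0.558, 0.435]
force: [-0.4, 0.3, -0.2]
grip_width: -0.001
```

```bash
python3 -m jog '[{"linear":[0.006,0,0],"rotation":[0,0,0],"grip":0},{"linear":[0.012,0,0],"rotation":[0,0,0],"grip":0},{"linear":[0.018,0,0],"rotation":[0,0,0],"grip":0},{"linear":[0.018,0,0],"rotation":[0,0,0],"grip":0}]' 
python3 - <<'E'
from h import *
p,d,c=snap("side","side3");cv2.imwrite("pics/side3c.png",cv2.resize(p[100:290,140:320,::-1],None,fx=3,fy=3))
E
```

```text
time_s: 2.55
eef_pos: [426.7, 206.1, 93.6]
ee_rot: [0.558, -0.436, 0.557, 0.434]
force: [-17.2, -5.4, 48.1]
grip_width: 0.001
```

View pics/side3c.png

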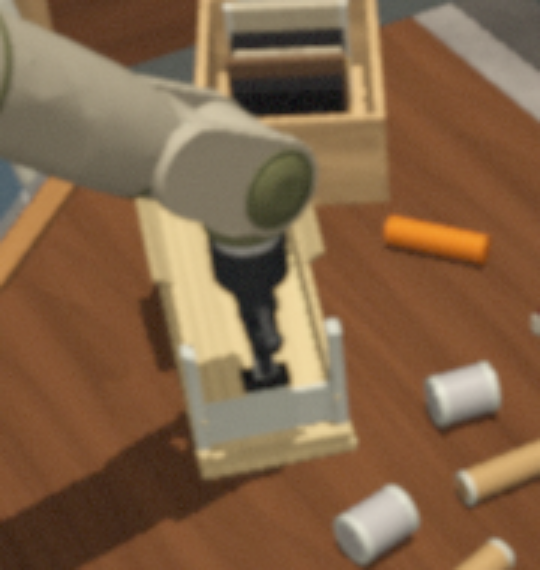

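```bash
python3 -m jog '[{"linear":[-0.1,0,0],"rotation":[0,0,0],"grip":0},{"linear":[-0.25,0,0],"rotation":[0,0,0],"grip":0},{"linear":[-0.25,0,0],"rotation":[0,0,0],"grip":60},{"linear":[-0.25,0,0],"rotation":[0,0,0],"grip":75}]' 
python3 - <<'E'
from h import *
plan([((625,-109,130),92.4)])
E
```

```text
time_s: 2.93
eef_pos: [427.6, 206.5, 171.2]
ee_rot: [0.56, -0.437, 0.555, 0.433]
force: [0.6, -0.4, -0.8]
grip_width: 0.271
now [427.6 206.5 171.2] yaw 76.0 j6 -1.12 F [ 0.6 -0.4 -0.8] w 23.1 t 2.9
 lin [0.143, -0.892, -0.861] rot [-0.574, 0.003, 0.018] rows>=9.0
```

```bash
python3 -m jog '[{"linear":[0.02,-0.3,-0.3],"rotation":[0,0,0],"grip":75},{"linear":[0.143,-0.892,-0.861],"rotation":[-0.574,0,0.018],"grip":75},{"linear":[0.143,-0.892,-0.861],"rotation":[-0.574,0,0.018],"grip":75},{"linear":[0.143,-0.892,-0.861],"rotation":[-0.574,0,0.018],"grip":75},{"linear":[0.143,-0.892,-0.861],"rotation":[-0.574,0,0.018],"grip":75},{"linear":[0.143,-0.892,-0.861],"rotation":[-0.574,0,0.018],"grip":75},{"linear":[0.143,-0.892,-0.861],"rotation":[-0.574,0,0.018],"grip":75},{"linear":[0.143,-0.892,-0.861],"rotation":[-0.574,0,0.018],"grip":75},{"linear":[0.143,-0.892,-0.861],"rotation":[-0.574,0,0.018],"grip":75},{"linear":[0.143,-0.892,-0.861],"rotation":[-0.574,0,0.018],"grip":75},{"linear":[0.143,-0.892,-0.861],"rotation":[-0.574,0,0.018],"grip":75},{"linear":[0.143,-0.892,-0.861],"rotation":[-0.574,0,0.018],"grip":75},{"linear":[0.143,-0.892,-0.861],"rotation":[-0.574,0,0.018],"grip":75}]' 
python3 - <<'E'
from h import *
snap("wrist","w4")
p,d,c=snap("top","t4");W=cloud(d,c)
for nm,uv in dict(s1=(297,230),s2=(333,277),t1=(258,226),t2=(385,219),t3=(295,286)).items(): print(nm,blob(W,uv,0,8))
plan([((625,-109,5),92.4)])
E
```

```text
time_s: 4.02
eef_pos: [624.3, -107.6, 129.6]
ee_rot: [0.49, -0.51, 0.489, 0.511]
force: [0.2, -0.9, 0.1]
grip_width: 0.881
s1 {'c': (601.1, 17.6), 'L': 121.1, 'Wd': 33.3, 'ang': -3.0, 'ztop': 36.5, 'n': 444}
s2 None
t1 {'c': (611.5, 132.2), 'L': 66.5, 'Wd': 50.6, 'ang': -10.2, 'ztop': 53.8, 'n': 429}
t2 {'c': (623.5, -203.4), 'L': 120.4, 'Wd': 72.8, 'ang': -74.4, 'ztop': 57.3, 'n': 444}
t3 None
now [ 624.6 -107.6  130.2] yaw 92.5 j6 -1.97 F [0.2 0.5 1.3] w 74.8 t 4.1
 lin [0.417, -0.001, -0.006] rot [0.003, 0.004, 0.001] rows>=3.0
```

View pics/w4.png

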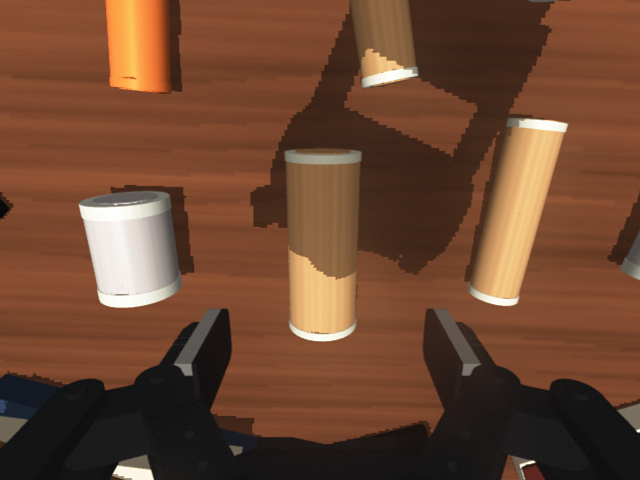

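View pics/t4.png

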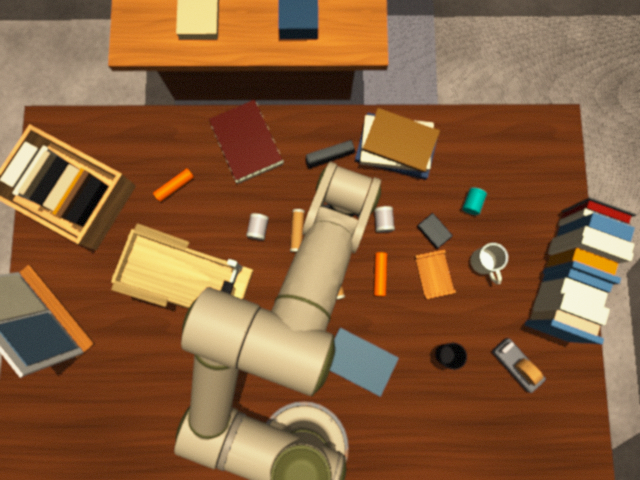

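```bash
python3 - <<'E'
from h import *
c=calibration("wrist");d=np.load("pics/w4.npy");W=cloud(d,c)
for nm,uv in dict(w=(323,250),s1=(518,215),t2=(132,250)).items(): print(nm,blob(W,uv,0,8),W[uv[1],uv[0]].round(1))
E
```

```text
w {'c': (627.5, -110.4), 'L': 121.9, 'Wd': 47.5, 'ang': 2.3, 'ztop': 49.2, 'n': 13147} [ 624.3 -109.5   48.6]
s1 {'c': (603.2, 15.5), 'L': 121.2, 'Wd': 32.3, 'ang': -3.8, 'ztop': 35.4, 'n': 10063} [600.6  12.7  34.4]
t2 {'c': (633.6, -235.1), 'L': 65.3, 'Wd': 52.5, 'ang': 3.3, 'ztop': 53.3, 'n': 9402} [ 628.8 -225.2   49.9]
```

```bash
python3 -m jog '[{"linear":[0.13,-0.006,-0.008],"rotation":[0,0,0],"grip":75},{"linear":[0.26,-0.006,-0.008],"rotation":[0,0,0],"grip":75},{"linear":[0.37,-0.006,-0.008],"rotation":[0,0,0],"grip":75},{"linear":[0.417,-0.006,-0.008],"rotation":[0,0,0],"grip":75},{"linear":[0.417,-0.006,-0.008],"rotation":[0,0,0],"grip":75},{"linear":[0.417,-0.006,-0.008],"rotation":[0,0,0],"grip":40},{"linear":[0.417,-0.006,-0.008],"rotation":[0,0,0],"grip":40},{"linear":[0.417,-0.006,-0.008],"rotation":[0,0,0],"grip":40},{"linear":[0.417,-0.006,-0.008],"rotation":[0,0,0],"grip":40},{"linear":[0.417,-0.006,-0.008],"rotation":[0,0,0],"grip":40},{"linear":[0.417,-0.006,-0.008],"rotation":[0,0,0],"grip":40},{"linear":[0.417,-0.006,-0.008],"rotation":[0,0,0],"grip":40}]' 50
python3 -m jog '[{"linear":[-0.05,0,0],"rotation":[0,0,0],"grip":40},{"linear":[-0.15,0,0],"rotation":[0,0,0],"grip":40},{"linear":[-0.3,0,0],"rotation":[0,0,0],"grip":40},{"linear":[-0.5,0,0],"rotation":[0,0,0],"grip":40},{"linear":[-0.75,0,0],"rotation":[0,0,0],"grip":40},{"linear":[-0.85,0,0],"rotation":[0,0,0],"grip":40},{"linear":[-0.9,0,0],"rotation":[0,0,0],"grip":40},{"linear":[-0.9,0,0],"rotation":[0,0,0],"grip":40}]' 50
python3 - <<'E'
from h import *
snap("wrist","w5")
a=np.radians(71.7);ux=np.array([np.cos(a),np.sin(a),0]);uy=np.array([-ux[1],ux[0],0]);ez=np.array([0,0,1.])
o=335*ux-342*uy+18*ez; t=np.radians(23)
X=ux*np.cos(t)+ez*np.sin(t);Z=-ux*np.sin(t)+ez*np.cos(t)
print("origin",o,"X",X,"Z",Z)
for xx in (.2,.235): print(xx, (o+X*xx*1000).round(1))
# TCP target: tube centre at Z=24+3; tcp is 18.7 ahead of grasp => TCP height = (27-18.7)+~? 
for xx,h in((200,60),(200,9)):
    P=o+X*xx+Z*h; print("tgt",P.round(1))
P1=o+X*200+Z*90;P2=o+X*200+Z*9
plan([((P1[0],P1[1],290),71.7),(P1,71.7,-Z),(P2,71.7,-Z)])
E
```

```text
time_s: 5.12
eef_pos: [627.7, -109.8, 7.5]
ee_rot: [-0.49, 0.512, -0.488, -0.51]
force: [-1.1, 0.7, 8.4]
grip_width: 0.54
time_s: 5.78
eef_pos: [627.3, -110.1, 285.4]
ee_rot: [-0.492, 0.515, -0.486, -0.507]
force: [0.7, -1.1, 0.8]
grip_width: 0.543
origin [429.8909861  210.67211507  18.        ] X [0.28903158 0.87395076 0.39073113] Z [-0.12268663 -0.37097009  0.92050485]
0.2 [487.7 385.5  96.1]
0.235 [497.8 416.1 109.8]
tgt [480.3 363.2 151.4]
tgt [486.6 382.1 104.4]
now [ 627.7 -110.3  286.3] yaw 92.5 j6 -1.97 F [ 0.6 -0.5  1.3] w 46.3 t 5.8
 lin [-0.017, 0.278, 0.997] rot [0.464, -0.002, 0.021] rows>=7.4
 lin [-0.007, 0.283, 0.514] rot [0.263, -0.001, 0.012] rows>=4.2
 lin [0.37, 0.0, -0.0] rot [-0.0, -0.803, 0.0] rows>=3.2
 lin [0.27, -0.0, -0.0] rot [0.0, -0.0, -0.0] rows>=1.9
```

View pics/w5.png

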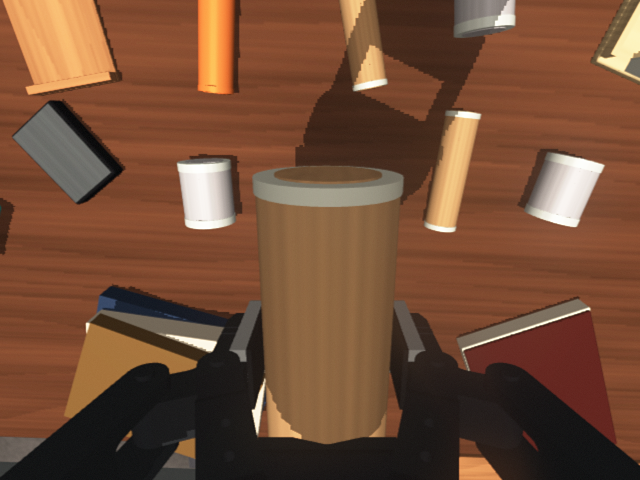

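```bash
python3 -m jog '[{"linear":[0,0.05,0.1],"rotation":[0.05,0,0],"grip":40},{"linear":[0,0.278,0.997],"rotation":[0.464,0,0.02],"grip":40},{"linear":[0,0.278,0.997],"rotation":[0.464,0,0.02],"grip":40},{"linear":[0,0.278,0.997],"rotation":[0.464,0,0.02],"grip":40},{"linear":[0,0.278,0.997],"rotation":[0.464,0,0.02],"grip":40},{"linear":[0,0.278,0.997],"rotation":[0.464,0,0.02],"grip":40},{"linear":[0,0.278,0.997],"rotation":[0.464,0,0.02],"grip":40},{"linear":[0,0.278,0.997],"rotation":[0.464,0,0.02],"grip":40},{"linear":[0,0.278,0.997],"rotation":[0.464,0,0.02],"grip":40},{"linear":[0,0.278,0.997],"rotation":[0.464,0,0.02],"grip":40}]' 50
python3 -m jog '[{"linear":[0,0.283,0.514],"rotation":[0.263,0,0.012],"grip":40},{"linear":[0,0.283,0.514],"rotation":[0.263,0,0.012],"grip":40},{"linear":[0,0.283,0.514],"rotation":[0.263,0,0.012],"grip":40},{"linear":[0,0.283,0.514],"rotation":[0.263,0,0.012],"grip":40},{"linear":[0,0.283,0.514],"rotation":[0.263,0,0.012],"grip":40},{"linear":[0,0.283,0.514],"rotation":[0.263,0,0.012],"grip":40},{"linear":[0,0.283,0.514],"rotation":[0.263,0,0.012],"grip":40}]' 50
cat >> h.py <<'E'
_a=np.radians(71.7);UX=np.array([np.cos(_a),np.sin(_a),0]);UY=np.array([-UX[1],UX[0],0]);EZ=np.array([0,0,1.])
RO=335*UX-342*UY+18*EZ;_t=np.radians(23)
RX=UX*np.cos(_t)+EZ*np.sin(_t);RZ=-UX*np.sin(_t)+EZ*np.cos(_t)
def ramp(x,y,z): return RO+RX*x+UY*y+RZ*z
E
python3 - <<'E'
from h import *
plan([(ramp(200,0,90),71.7,-RZ),(ramp(200,0,11),71.7,-RZ)])
E
```

```text
time_s: 6.67
eef_pos: [530.6, 186.0, 283.9]
ee_rot: [0.545, -0.454, 0.543, 0.449]
force: [0.0, -0.5, -0.3]
grip_width: 0.545
time_s: 7.25
eef_pos: [476.1, 352.4, 282.9]
ee_rot: [0.572, -0.416, 0.573, 0.414]
force: [-0.3, -0.9, -0.6]
grip_width: 0.544
now [476.1 352.4 282.9] yaw 71.8 j6 -0.81 F [-0.3 -0.9 -0.6] w 46.5 t 7.2
 lin [0.346, -0.002, 0.0] rot [0.005, -0.807, 0.002] rows>=3.2
 lin [0.263, -0.0, 0.0] rot [0.0, 0.0, 0.0] rows>=1.9
```

```bash
python3 -m jog '[{"linear":[0.1,0,0],"rotation":[0,-0.25,0],"grip":40},{"linear":[0.2,0,0],"rotation":[0.005,-0.5,0],"grip":40},{"linear":[0.3,0,0],"rotation":[0.005,-0.807,0],"grip":40},{"linear":[0.346,0,0],"rotation":[0.005,-0.807,0],"grip":40},{"linear":[0.346,0,0],"rotation":[0.005,-0.807,0],"grip":40},{"linear":[0.346,0,0],"rotation":[0.005,-0.807,0],"grip":40}]' 50
python3 - <<'E'
from h import *
p,d,c=snap("side","side6");cv2.imwrite("pics/side6c.png",cv2.resize(p[100:290,140:320,::-1],None,fx=3,fy=3))
snap("wrist","w6")
plan([(ramp(200,0,11),71.7,-RZ)])
E
```

```text
time_s: 7.75
eef_pos: [477.4, 350.5, 179.7]
ee_rot: [0.677, -0.323, 0.448, 0.487]
force: [0.1, 0.3, -0.0]
grip_width: 0.542
now [477.8 352.  181.1] yaw 71.7 j6 -1.16 F [ 0.2  1.  -0.4] w 46.4 t 7.8
 lin [0.269, 0.005, -0.004] rot [0.002, 0.002, 0.008] rows>=1.9
```

View pics/side6c.png

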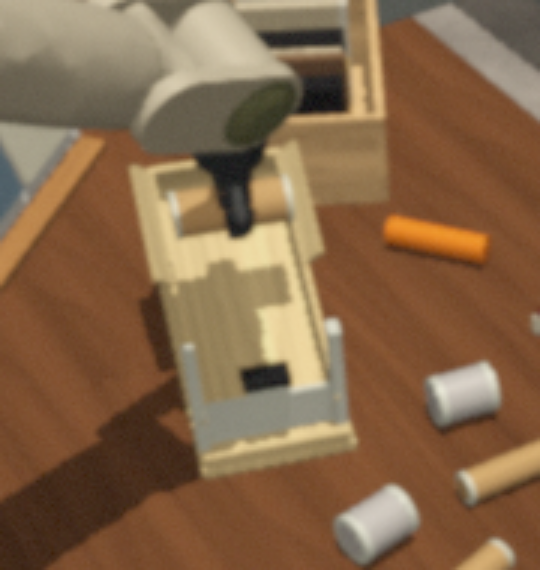

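View pics/w6.png

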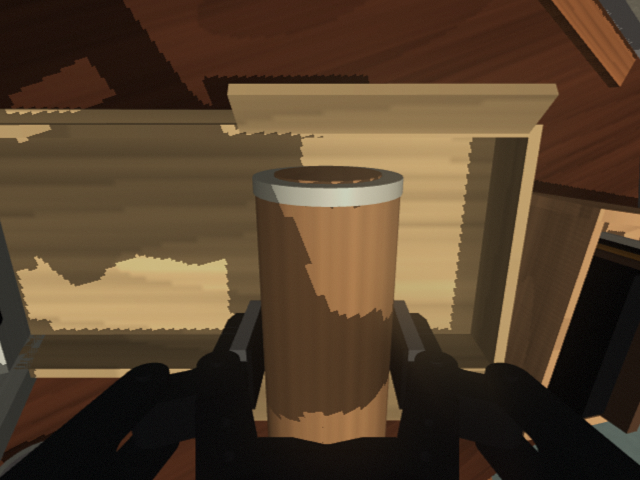

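```bash
python3 -m jog '[{"linear":[0.1,0.005,0],"rotation":[0,0,0.008],"grip":40},{"linear":[0.2,0.005,0],"rotation":[0,0,0.008],"grip":40},{"linear":[0.255,0.005,0],"rotation":[0,0,0.008],"grip":40},{"linear":[0.265,0.005,0],"rotation":[0,0,0.008],"grip":40},{"linear":[0.265,0.005,0],"rotation":[0,0,0.008],"grip":40}]' 50
python3 - <<'E'
from h import *
p,d,c=snap("side","side7");cv2.imwrite("pics/side7c.png",cv2.resize(p[100:290,140:320,::-1],None,fx=3,fy=3))
plan([(ramp(200,0,11),71.7,-RZ)])
E
```

```text
time_s: 8.27
eef_pos: [486.8, 382.5, 108.5]
ee_rot: [0.676, -0.324, 0.446, 0.489]
force: [-0.1, -0.1, -0.1]
grip_width: 0.539
now [487.2 382.4 109.5] yaw 71.8 j6 -1.18 F [-0.   0.7 -0.4] w 46.1 t 8.3
 lin [0.008, 0.002, -0.008] rot [0.004, 0.004, 0.003] rows>=0.1
```

View pics/side7c.png

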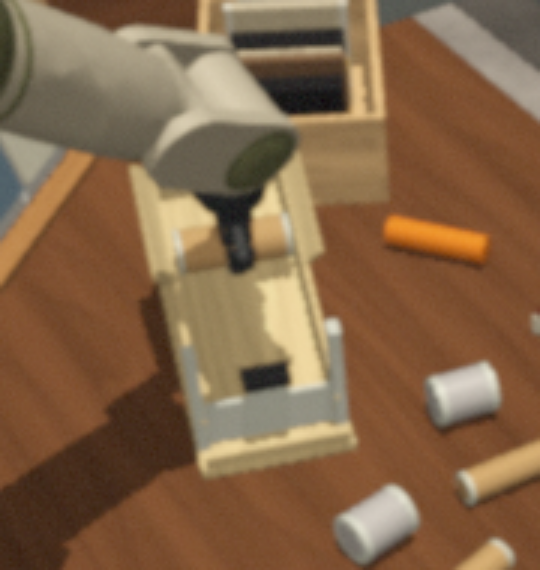

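```bash
python3 -m jog '[{"linear":[0.008,0,0],"rotation":[0,0,0],"grip":40},{"linear":[0.008,0,0],"rotation":[0,0,0],"grip":60},{"linear":[0.008,0,0],"rotation":[0,0,0],"grip":60},{"linear":[0.008,0,0],"rotation":[0,0,0],"grip":60},{"linear":[-0.05,0,0],"rotation":[0,0,0],"grip":60},{"linear":[-0.1,0,0],"rotation":[0,0,0],"grip":60},{"linear":[-0.2,0,0],"rotation":[0,0,0],"grip":65},{"linear":[-0.35,0,0],"rotation":[0,0,0],"grip":65},{"linear":[-0.45,0,0],"rotation":[0,0,0],"grip":65},{"linear":[-0.45,0,0],"rotation":[0,0,0],"grip":65},{"linear":[-0.45,0,0],"rotation":[0,0,0],"grip":65},{"linear":[-0.45,0,0],"rotation":[0,0,0],"grip":65}]' 50
python3 - <<'E'
from h import *
p,d,c=snap("side","side8");cv2.imwrite("pics/side8c.png",cv2.resize(p[100:290,140:320,::-1],None,fx=3,fy=3))
p,d,c=snap("top","top8");W=cloud(d,c)
for nm,uv in dict(s1=(297,230),s2=(333,277),t1=(258,226),t2=(385,219),t3=(295,286)).items(): print(nm,blob(W,uv,0,8))
q,r,s=cur();plan([((q[0],q[1],250),72)])
E
```

```text
time_s: 9.32
eef_pos: [470.1, 332.0, 233.1]
ee_rot: [0.676, -0.324, 0.446, 0.489]
force: [0.3, 0.1, -0.2]
grip_width: 0.758
s1 {'c': (600.5, 17.2), 'L': 121.0, 'Wd': 34.3, 'ang': -3.1, 'ztop': 36.7, 'n': 484}
s2 {'c': (464.7, -87.3), 'L': 121.1, 'Wd': 33.1, 'ang': 14.1, 'ztop': 36.3, 'n': 489}
t1 {'c': (611.0, 132.1), 'L': 65.5, 'Wd': 51.4, 'ang': -10.1, 'ztop': 55.2, 'n': 429}
t2 {'c': (636.4, -233.9), 'L': 74.4, 'Wd': 51.7, 'ang': 3.5, 'ztop': 54.2, 'n': 431}
t3 {'c': (439.2, 20.9), 'L': 64.8, 'Wd': 50.9, 'ang': 9.8, 'ztop': 54.0, 'n': 429}
now [469.9 332.2 232.2] yaw 71.8 j6 -1.15 F [-1.1 -0.2 -0.5] w 65.2 t 9.4
 lin [-0.055, -0.0, 0.023] rot [-0.007, 0.805, 0.002] rows>=3.2
```

View pics/side8c.png

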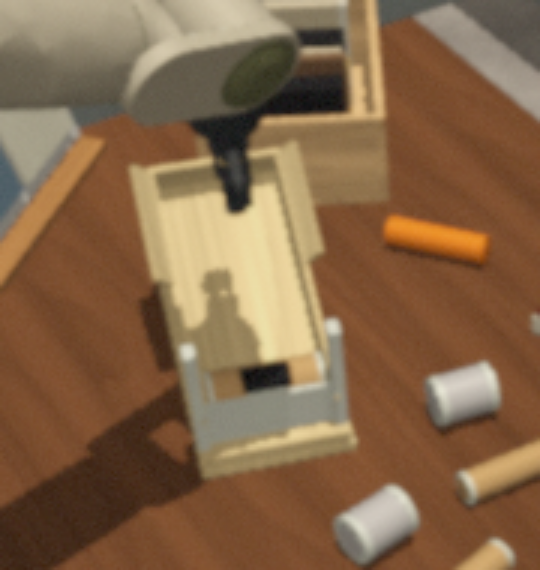

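```bash
python3 - <<'E'
from h import *
q,r,s=cur();plan([((500,250,250),80),((602,16.5,110),86.8),((602,16.5,5),86.8)])
E
```

```text
now [469.9 332.2 232.2] yaw 71.8 j6 -1.15 F [-1.1 -0.2 -0.5] w 65.2 t 9.4
 lin [-0.144, -0.181, -0.188] rot [-0.283, 0.803, 0.058] rows>=3.4
 lin [0.467, -0.47, -0.707] rot [-0.237, -0.0, -0.0] rows>=7.0
 lin [0.35, -0.0, 0.0] rot [-0.0, -0.0, -0.0] rows>=2.5
```

```bash
python3 -m jog '[{"linear":[-0.05,-0.05,-0.05],"rotation":[-0.07,0.2,0.015],"grip":65},{"linear":[-0.144,-0.181,-0.188],"rotation":[-0.283,0.803,0.058],"grip":65},{"linear":[-0.144,-0.181,-0.188],"rotation":[-0.283,0.803,0.058],"grip":65},{"linear":[-0.144,-0.181,-0.188],"rotation":[-0.283,0.803,0.058],"grip":65},{"linear":[-0.144,-0.181,-0.188],"rotation":[-0.283,0.803,0.058],"grip":65},{"linear":[-0.144,-0.181,-0.188],"rotation":[-0.283,0.803,0.058],"grip":65}]'
python3 -m jog '[{"linear":[0.467,-0.47,-0.707],"rotation":[-0.237,0,0],"grip":65},{"linear":[0.467,-0.47,-0.707],"rotation":[-0.237,0,0],"grip":65},{"linear":[0.467,-0.47,-0.707],"rotation":[-0.237,0,0],"grip":65},{"linear":[0.467,-0.47,-0.707],"rotation":[-0.237,0,0],"grip":65},{"linear":[0.467,-0.47,-0.707],"rotation":[-0.237,0,0],"grip":65},{"linear":[0.467,-0.47,-0.707],"rotation":[-0.237,0,0],"grip":65},{"linear":[0.467,-0.47,-0.707],"rotation":[-0.237,0,0],"grip":65},{"linear":[0.467,-0.47,-0.707],"rotation":[-0.237,0,0],"grip":65},{"linear":[0.467,-0.47,-0.707],"rotation":[-0.237,0,0],"grip":65},{"linear":[0.467,-0.47,-0.707],"rotation":[-0.237,0,0],"grip":65}]'
python3 - <<'E'
from h import *
p,d,c=snap("wrist","w9");W=cloud(d,c)
m=np.nan_to_num(W[...,2],nan=-1);uv=project([602,16.5,34],c).round().astype(int);print(uv)
print(blob(W,uv,0,8,90))
plan([((602,16.5,5),86.8)])
E
```

```text
time_s: 9.92
eef_pos: [499.6, 250.8, 248.5]
ee_rot: [0.541, -0.454, 0.542, 0.456]
force: [-0.8, -0.4, -0.0]
grip_width: 0.758
time_s: 10.75
eef_pos: [601.2, 18.3, 107.8]
ee_rot: [0.514, -0.485, 0.513, 0.487]
force: [0.9, 1.0, 0.3]
grip_width: 0.764
[323 257]
{'c': (602.9, 17.1), 'L': 121.3, 'Wd': 33.3, 'ang': -3.6, 'ztop': 34.8, 'n': 10061}
now [601.4  18.8 108.3] yaw 86.9 j6 -1.68 F [ 0.6 -0.1 -0.1] w 65.0 t 10.8
 lin [0.344, -0.003, -0.008] rot [0.003, 0.005, -0.002] rows>=2.5
```

View pics/w9.png

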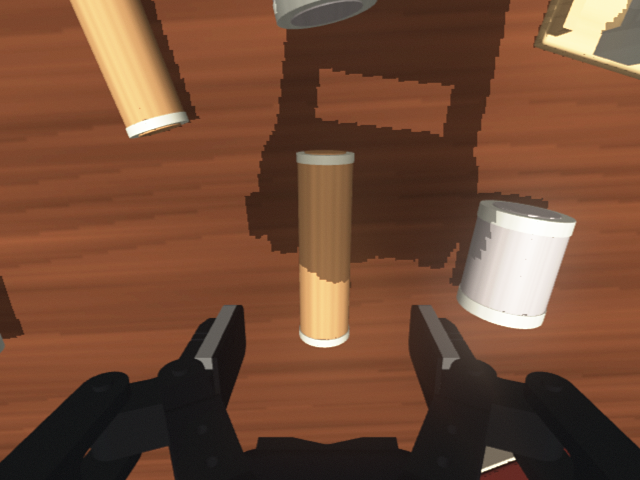

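```bash
python3 -m jog '[{"linear":[0.13,-0.004,-0.006],"rotation":[0,0,0],"grip":65},{"linear":[0.25,-0.004,-0.006],"rotation":[0,0,0],"grip":65},{"linear":[0.32,-0.004,-0.006],"rotation":[0,0,0],"grip":65},{"linear":[0.344,-0.004,-0.006],"rotation":[0,0,0],"grip":65},{"linear":[0.344,-0.004,-0.006],"rotation":[0,0,0],"grip":65},{"linear":[0.344,-0.004,-0.006],"rotation":[0,0,0],"grip":25},{"linear":[0.344,-0.004,-0.006],"rotation":[0,0,0],"grip":25},{"linear":[0.344,-0.004,-0.006],"rotation":[0,0,0],"grip":25},{"linear":[0.344,-0.004,-0.006],"rotation":[0,0,0],"grip":25},{"linear":[0.344,-0.004,-0.006],"rotation":[0,0,0],"grip":25},{"linear":[0.344,-0.004,-0.006],"rotation":[0,0,0],"grip":25},{"linear":[0.344,-0.004,-0.006],"rotation":[0,0,0],"grip":25}]' 50
python3 -m jog '[{"linear":[-0.05,0,0],"rotation":[0,0,0],"grip":25},{"linear":[-0.15,0,0],"rotation":[0,0,0],"grip":25},{"linear":[-0.3,0,0],"rotation":[0,0,0],"grip":25},{"linear":[-0.5,0,0],"rotation":[0,0,0],"grip":25},{"linear":[-0.75,0,0],"rotation":[0,0,0],"grip":25},{"linear":[-0.85,0,0],"rotation":[0,0,0],"grip":25},{"linear":[-0.9,0,0],"rotation":[0,0,0],"grip":25},{"linear":[-0.9,0,0],"rotation":[0,0,0],"grip":25}]' 50
python3 - <<'E'
from h import *
snap("wrist","w10")
P1=ramp(200,0,90)
plan([((P1[0],P1[1],285),71.7),(P1,71.7,-RZ),(ramp(200,0,9),71.7,-RZ)])
E
```

```text
time_s: 11.8
eef_pos: [603.6, 17.3, 7.4]
ee_rot: [0.515, -0.486, 0.512, 0.486]
force: [-1.7, 0.6, 7.5]
grip_width: 0.377
time_s: 12.47
eef_pos: [603.7, 16.7, 285.2]
ee_rot: [0.517, -0.489, 0.51, 0.483]
force: [0.8, -0.1, 0.2]
grip_width: 0.378
now [604.1  16.6 286.2] yaw 86.9 j6 -1.68 F [ 0.4 -0.8  2. ] w 32.8 t 12.5
 lin [-0.002, 0.442, 0.997] rot [0.483, 0.006, 0.028] rows>=7.8
 lin [0.0, 0.065, 0.084] rot [0.047, 0.001, 0.003] rows>=0.8
 lin [0.353, 0.0, 0.0] rot [0.0, -0.803, 0.0] rows>=3.2
 lin [0.27, -0.0, -0.0] rot [0.0, 0.0, -0.0] rows>=1.9
```

View pics/w10.png

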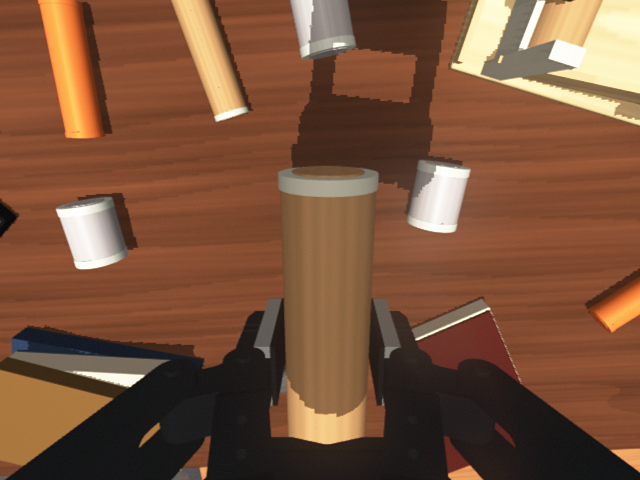

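```bash
python3 -m jog '[{"linear":[0,0.05,0.1],"rotation":[0.05,0,0],"grip":25},{"linear":[0,0.442,0.997],"rotation":[0.483,0,0.028],"grip":25},{"linear":[0,0.442,0.997],"rotation":[0.483,0,0.028],"grip":25},{"linear":[0,0.442,0.997],"rotation":[0.483,0,0.028],"grip":25},{"linear":[0,0.442,0.997],"rotation":[0.483,0,0.028],"grip":25},{"linear":[0,0.442,0.997],"rotation":[0.483,0,0.028],"grip":25},{"linear":[0,0.442,0.997],"rotation":[0.483,0,0.028],"grip":25},{"linear":[0,0.442,0.997],"rotation":[0.483,0,0.028],"grip":25},{"linear":[0,0.442,0.997],"rotation":[0.483,0,0.028],"grip":25},{"linear":[0,0.442,0.997],"rotation":[0.483,0,0.028],"grip":25},{"linear":[0,0.442,0.997],"rotation":[0.483,0,0.028],"grip":25}]' 50
python3 - <<'E'
from h import *
plan([(ramp(200,0,90),71.7,-RZ),(ramp(200,0,11),71.7,-RZ)])
E
```

```text
time_s: 13.43
eef_pos: [488.0, 322.1, 284.9]
ee_rot: [0.569, -0.421, 0.567, 0.421]
force: [-1.2, -0.9, -0.2]
grip_width: 0.376
now [488.  322.1 284.9] yaw 73.1 j6 -0.89 F [-1.2 -0.9 -0.2] w 32.1 t 13.4
 lin [0.353, 0.066, 0.084] rot [0.048, -0.796, -0.006] rows>=3.2
 lin [0.263, -0.0, 0.0] rot [0.0, 0.0, 0.0] rows>=1.9
```

```bash
python3 -m jog '[{"linear":[0.1,0.066,0.084],"rotation":[0.048,-0.25,0],"grip":25},{"linear":[0.2,0.066,0.084],"rotation":[0.048,-0.5,0],"grip":25},{"linear":[0.3,0.066,0.084],"rotation":[0.048,-0.796,0],"grip":25},{"linear":[0.353,0.066,0.084],"rotation":[0.048,-0.796,0],"grip":25},{"linear":[0.353,0.066,0.084],"rotation":[0.048,-0.796,0],"grip":25},{"linear":[0.353,0.066,0.084],"rotation":[0.048,-0.796,0],"grip":25}]' 50
python3 -m jog '[{"linear":[0.1,0,0],"rotation":[0,0,0],"grip":25},{"linear":[0.2,0,0],"rotation":[0,0,0],"grip":25},{"linear":[0.255,0,0],"rotation":[0,0,0],"grip":25},{"linear":[0.265,0,0],"rotation":[0,0,0],"grip":25},{"linear":[0.265,0,0],"rotation":[0,0,0],"grip":25}]' 50
python3 - <<'E'
from h import *
p,d,c=snap("side","side11");cv2.imwrite("pics/side11c.png",cv2.resize(p[100:290,140:320,::-1],None,fx=3,fy=3))
plan([(ramp(200,0,11),71.7,-RZ)])
E
```

```text
time_s: 13.93
eef_pos: [477.7, 350.9, 179.7]
ee_rot: [0.676, -0.322, 0.449, 0.488]
force: [1.1, -0.5, 0.3]
grip_width: 0.383
time_s: 14.35
eef_pos: [488.2, 380.8, 107.5]
ee_rot: [0.676, -0.323, 0.448, 0.488]
force: [-0.4, -0.6, -0.3]
grip_width: 0.38
now [488.4 380.7 108.4] yaw 71.6 j6 -1.18 F [-0.4 -0.4 -1.1] w 32.5 t 14.4
 lin [0.006, 0.007, -0.003] rot [-0.003, 0.0, 0.0] rows>=0.1
```

View pics/side11c.png

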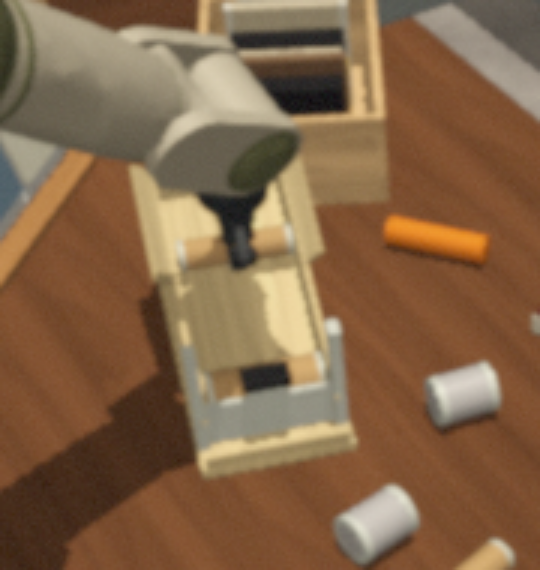

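```bash
python3 -m jog '[{"linear":[0.008,0,0],"rotation":[0,0,0],"grip":25},{"linear":[0.008,0,0],"rotation":[0,0,0],"grip":48},{"linear":[0.008,0,0],"rotation":[0,0,0],"grip":48},{"linear":[0.008,0,0],"rotation":[0,0,0],"grip":48},{"linear":[-0.05,0,0],"rotation":[0,0,0],"grip":48},{"linear":[-0.1,0,0],"rotation":[0,0,0],"grip":48},{"linear":[-0.2,0,0],"rotation":[0,0,0],"grip":65},{"linear":[-0.35,0,0],"rotation":[0,0,0],"grip":65},{"linear":[-0.45,0,0],"rotation":[0,0,0],"grip":65},{"linear":[-0.45,0,0],"rotation":[0,0,0],"grip":65},{"linear":[-0.45,0,0],"rotation":[0,0,0],"grip":65},{"linear":[-0.45,0,0],"rotation":[0,0,0],"grip":65}]' 50
python3 - <<'E'
from h import *
p,d,c=snap("side","side12");cv2.imwrite("pics/side12c.png",cv2.resize(p[100:290,140:320,::-1],None,fx=3,fy=3))
p,d,c=snap("top","top12");W=cloud(d,c)
for nm,uv in dict(s2=(333,277),t1=(258,226),t2=(385,219),t3=(295,286)).items(): print(nm,blob(W,uv,0,8))
plan([((490,230,250),85),((465,-87,120),104)])
E
```

```text
time_s: 15.4
eef_pos: [471.6, 330.5, 232.0]
ee_rot: [0.676, -0.323, 0.448, 0.488]
force: [0.6, -0.5, -1.0]
grip_width: 0.758
s2 {'c': (464.8, -87.3), 'L': 121.0, 'Wd': 33.1, 'ang': 14.1, 'ztop': 36.8, 'n': 487}
t1 {'c': (611.6, 131.8), 'L': 66.1, 'Wd': 51.6, 'ang': -9.4, 'ztop': 54.7, 'n': 429}
t2 {'c': (632.1, -234.7), 'L': 66.8, 'Wd': 51.8, 'ang': 3.8, 'ztop': 54.1, 'n': 430}
t3 {'c': (439.2, 21.0), 'L': 65.1, 'Wd': 50.8, 'ang': 9.5, 'ztop': 54.2, 'n': 431}
now [471.4 330.7 231.2] yaw 71.6 j6 -1.15 F [-0.2 -0.2 -0.4] w 64.6 t 15.5
 lin [-0.175, -0.164, -0.251] rot [-0.461, 0.798, 0.088] rows>=3.7
 lin [0.407, -0.009, -0.997] rot [-0.624, 0.0, 0.0] rows>=7.7
 lin [0.026, 0.019, -0.06] rot [-0.04, -0.0, 0.0] rows>=0.5
```

View pics/side12c.png

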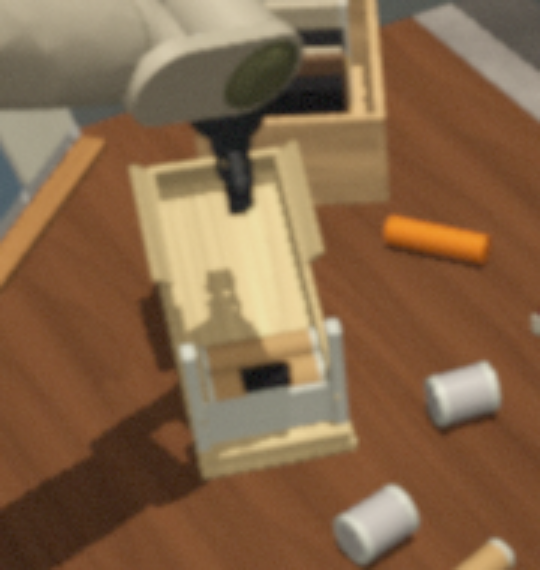

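```bash
python3 -m jog '[{"linear":[-0.05,-0.05,-0.05],"rotation":[-0.1,0.2,0.02],"grip":65},{"linear":[-0.175,-0.164,-0.251],"rotation":[-0.461,0.798,0.088],"grip":65},{"linear":[-0.175,-0.164,-0.251],"rotation":[-0.461,0.798,0.088],"grip":65},{"linear":[-0.175,-0.164,-0.251],"rotation":[-0.461,0.798,0.088],"grip":65},{"linear":[-0.175,-0.164,-0.251],"rotation":[-0.461,0.798,0.088],"grip":65},{"linear":[-0.175,-0.164,-0.251],"rotation":[-0.461,0.798,0.088],"grip":65}]'
python3 -m jog '[{"linear":[0.407,-0.009,-0.997],"rotation":[-0.624,0,0],"grip":65},{"linear":[0.407,-0.009,-0.997],"rotation":[-0.624,0,0],"grip":65},{"linear":[0.407,-0.009,-0.997],"rotation":[-0.624,0,0],"grip":65},{"linear":[0.407,-0.009,-0.997],"rotation":[-0.624,0,0],"grip":65},{"linear":[0.407,-0.009,-0.997],"rotation":[-0.624,0,0],"grip":65},{"linear":[0.407,-0.009,-0.997],"rotation":[-0.624,0,0],"grip":65},{"linear":[0.407,-0.009,-0.997],"rotation":[-0.624,0,0],"grip":65},{"linear":[0.407,-0.009,-0.997],"rotation":[-0.624,0,0],"grip":65},{"linear":[0.407,-0.009,-0.997],"rotation":[-0.624,0,0],"grip":65},{"linear":[0.407,-0.009,-0.997],"rotation":[-0.624,0,0],"grip":65}]'
python3 - <<'E'
from h import *
p,d,c=snap("wrist","w13");W=cloud(d,c)
uv=project([465,-87,34],c).round().astype(int);print(uv)
print(blob(W,uv,0,8,90))
plan([((465,-87,5),104)])
E
```

```text
time_s: 16.0
eef_pos: [489.5, 231.1, 248.7]
ee_rot: [0.521, -0.477, 0.521, 0.479]
force: [-0.2, -0.4, 0.2]
grip_width: 0.761
time_s: 16.83
eef_pos: [465.1, -67.4, 125.0]
ee_rot: [0.443, -0.55, 0.441, 0.554]
force: [1.0, 0.7, 0.3]
grip_width: 0.763
[295 239]
{'c': (466.3, -87.2), 'L': 121.4, 'Wd': 33.5, 'ang': 13.9, 'ztop': 34.9, 'n': 9031}
now [465.6 -66.4 125.7] yaw 102.7 j6 -2.19 F [ 0.8 -0.3  0.4] w 64.6 t 16.9
 lin [0.402, 0.017, -0.068] rot [-0.044, 0.008, -0.002] rows>=2.9
```

View pics/w13.png

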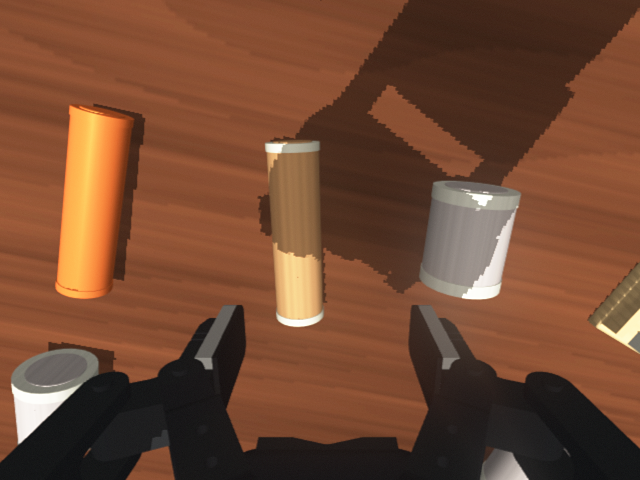

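```bash
python3 -m jog '[{"linear":[0.05,0.014,-0.068],"rotation":[-0.044,0,0],"grip":65},{"linear":[0.18,0.014,-0.068],"rotation":[-0.044,0,0],"grip":65},{"linear":[0.3,0.014,-0.068],"rotation":[-0.044,0,0],"grip":65},{"linear":[0.38,0.014,-0.068],"rotation":[-0.044,0,0],"grip":65},{"linear":[0.402,0.014,-0.068],"rotation":[-0.044,0,0],"grip":65},{"linear":[0.402,0.014,-0.068],"rotation":[-0.044,0,0],"grip":65},{"linear":[0.402,0.014,-0.068],"rotation":[-0.044,0,0],"grip":25},{"linear":[0.402,0.014,-0.068],"rotation":[-0.044,0,0],"grip":25},{"linear":[0.402,0.014,-0.068],"rotation":[-0.044,0,0],"grip":25},{"linear":[0.402,0.014,-0.068],"rotation":[-0.044,0,0],"grip":25},{"linear":[0.402,0.014,-0.068],"rotation":[-0.044,0,0],"grip":25},{"linear":[0.402,0.014,-0.068],"rotation":[-0.044,0,0],"grip":25},{"linear":[0.402,0.014,-0.068],"rotation":[-0.044,0,0],"grip":25}]' 50
python3 -m jog '[{"linear":[-0.05,0,0],"rotation":[0,0,0],"grip":25},{"linear":[-0.15,0,0],"rotation":[0,0,0],"grip":25},{"linear":[-0.3,0,0],"rotation":[0,0,0],"grip":25},{"linear":[-0.5,0,0],"rotation":[0,0,0],"grip":25},{"linear":[-0.75,0,0],"rotation":[0,0,0],"grip":25},{"linear":[-0.85,0,0],"rotation":[0,0,0],"grip":25},{"linear":[-0.9,0,0],"rotation":[0,0,0],"grip":25},{"linear":[-0.9,0,0],"rotation":[0,0,0],"grip":25}]' 50
python3 - <<'E'
from h import *
snap("wrist","w14")
P1=ramp(200,0,90)
plan([((P1[0],P1[1],285),71.7),(P1,71.7,-RZ),(ramp(200,0,11),71.7,-RZ)])
E
```

```text
time_s: 17.97
eef_pos: [466.8, -86.9, 6.9]
ee_rot: [0.436, -0.557, 0.434, 0.557]
force: [-0.6, 3.1, 8.4]
grip_width: 0.38
time_s: 18.63
eef_pos: [467.3, -87.8, 283.8]
ee_rot: [-0.437, 0.561, -0.433, -0.554]
force: [0.2, -0.7, -1.1]
grip_width: 0.378
now [467.8 -88.1 284.5] yaw 104.0 j6 -2.25 F [-0.9  0.6  2.5] w 32.4 t 18.7
 lin [-0.003, -0.27, 0.997] rot [0.794, -0.002, 0.018] rows>=7.4
 lin [-0.001, 0.057, 0.431] rot [0.334, -0.001, 0.008] rows>=3.1
 lin [0.353, 0.0, 0.0] rot [-0.0, -0.803, 0.0] rows>=3.2
 lin [0.263, -0.0, 0.0] rot [0.0, 0.0, 0.0] rows>=1.9
```

View pics/w14.png

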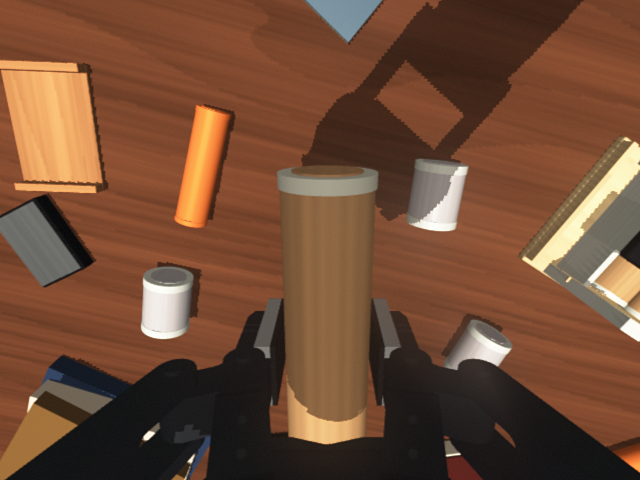

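```bash
python3 -m jog '[{"linear":[0,-0.03,0.1],"rotation":[0.08,0,0],"grip":25},{"linear":[0,-0.27,0.997],"rotation":[0.794,0,0.018],"grip":25},{"linear":[0,-0.27,0.997],"rotation":[0.794,0,0.018],"grip":25},{"linear":[0,-0.27,0.997],"rotation":[0.794,0,0.018],"grip":25},{"linear":[0,-0.27,0.997],"rotation":[0.794,0,0.018],"grip":25},{"linear":[0,-0.27,0.997],"rotation":[0.794,0,0.018],"grip":25},{"linear":[0,-0.27,0.997],"rotation":[0.794,0,0.018],"grip":25},{"linear":[0,-0.27,0.997],"rotation":[0.794,0,0.018],"grip":25},{"linear":[0,-0.27,0.997],"rotation":[0.794,0,0.018],"grip":25},{"linear":[0,-0.27,0.997],"rotation":[0.794,0,0.018],"grip":25},{"linear":[0,-0.27,0.997],"rotation":[0.794,0,0.018],"grip":25}]' 50
python3 -m jog '[{"linear":[0,0.057,0.431],"rotation":[0.334,0,0],"grip":25},{"linear":[0,0.057,0.431],"rotation":[0.334,0,0],"grip":25},{"linear":[0,0.057,0.431],"rotation":[0.334,0,0],"grip":25},{"linear":[0,0.057,0.431],"rotation":[0.334,0,0],"grip":25},{"linear":[0,0.057,0.431],"rotation":[0.334,0,0],"grip":25}]' 50
python3 - <<'E'
from h import *
plan([(ramp(200,0,90),71.7,-RZ),(ramp(200,0,11),71.7,-RZ)])
E
```

```text
time_s: 19.6
eef_pos: [473.6, 221.5, 284.1]
ee_rot: [0.537, -0.462, 0.536, 0.459]
force: [0.3, -0.6, -0.8]
grip_width: 0.381
time_s: 20.02
eef_pos: [476.3, 352.4, 283.3]
ee_rot: [0.573, -0.416, 0.572, 0.413]
force: [-0.4, -0.6, -0.9]
grip_width: 0.379
now [476.3 352.4 283.3] yaw 71.8 j6 -0.81 F [-0.4 -0.6 -0.9] w 32.3 t 20.0
 lin [0.348, 0.0, -0.0] rot [0.006, -0.806, 0.008] rows>=3.2
 lin [0.263, -0.0, 0.0] rot [0.0, 0.0, 0.0] rows>=1.9
```

```bash
python3 -m jog '[{"linear":[0.1,0,0],"rotation":[0,-0.25,0],"grip":25},{"linear":[0.2,0,0],"rotation":[0.005,-0.5,0],"grip":25},{"linear":[0.3,0,0],"rotation":[0.005,-0.806,0],"grip":25},{"linear":[0.348,0,0],"rotation":[0.005,-0.806,0],"grip":25},{"linear":[0.348,0,0],"rotation":[0.005,-0.806,0],"grip":25},{"linear":[0.348,0,0],"rotation":[0.005,-0.806,0],"grip":25}]' 50
python3 -m jog '[{"linear":[0.1,0.003,0],"rotation":[0,0,0],"grip":25},{"linear":[0.2,0.003,0],"rotation":[0,0,0],"grip":25},{"linear":[0.255,0.003,0],"rotation":[0,0,0],"grip":25},{"linear":[0.265,0.003,0],"rotation":[0,0,0],"grip":25},{"linear":[0.265,0.003,0],"rotation":[0,0,0],"grip":25}]' 50
python3 - <<'E'
from h import *
p,d,c=snap("side","side15");cv2.imwrite("pics/side15c.png",cv2.resize(p[100:290,140:320,::-1],None,fx=3,fy=3))
plan([(ramp(200,0,11),71.7,-RZ)])
E
```

```text
time_s: 20.52
eef_pos: [477.6, 350.2, 179.7]
ee_rot: [0.677, -0.324, 0.447, 0.486]
force: [0.4, 0.5, -0.1]
grip_width: 0.38
time_s: 20.93
eef_pos: [487.7, 380.0, 107.6]
ee_rot: [0.677, -0.325, 0.447, 0.486]
force: [0.6, 0.2, -0.9]
grip_width: 0.378
now [487.9 380.  108.5] yaw 71.7 j6 -1.18 F [-0.1  0.8  0.3] w 32.3 t 21.0
 lin [0.008, 0.007, -0.0] rot [0.0, -0.0, 0.015] rows>=0.1
```

View pics/side15c.png

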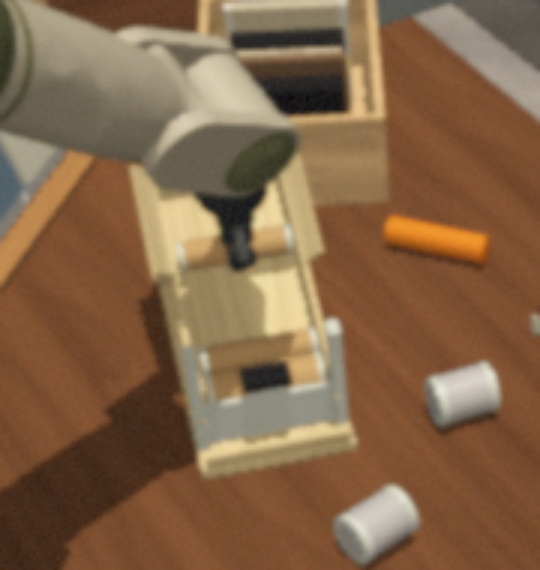

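```bash
python3 -m jog '[{"linear":[0.008,0.005,0],"rotation":[0,0,0],"grip":25},{"linear":[0.008,0.005,0],"rotation":[0,0,0],"grip":48},{"linear":[0.008,0.005,0],"rotation":[0,0,0],"grip":48},{"linear":[0.008,0.005,0],"rotation":[0,0,0],"grip":48},{"linear":[-0.05,0.005,0],"rotation":[0,0,0],"grip":48},{"linear":[-0.1,0.005,0],"rotation":[0,0,0],"grip":48},{"linear":[-0.2,0,0],"rotation":[0,0,0],"grip":65},{"linear":[-0.35,0,0],"rotation":[0,0,0],"grip":82},{"linear":[-0.45,0,0],"rotation":[0,0,0],"grip":82},{"linear":[-0.45,0,0],"rotation":[0,0,0],"grip":82},{"linear":[-0.45,0,0],"rotation":[0,0,0],"grip":82},{"linear":[-0.45,0,0],"rotation":[0,0,0],"grip":82}]' 50
python3 - <<'E'
from h import *
p,d,c=snap("side","side16");cv2.imwrite("pics/side16c.png",cv2.resize(p[100:290,140:320,::-1],None,fx=3,fy=3))
p,d,c=snap("top","top16");W=cloud(d,c)
q=cv2.cvtColor(p,cv2.COLOR_RGB2HSV);print("tray hsv",q[275,435],q[300,400])
roi=np.zeros((480,640),bool);roi[240:310,405:465]=True
m=roi&(q[...,0]>=9)&(q[...,0]<=24)&(q[...,2]>170)
P=W[m];P=P[~np.isnan(P[:,0])];r=cv2.minAreaRect(P[:,:2].astype(np.float32));print("tray colour",r,len(P))
Z=W[...,2]
b=roi&(Z>14)&(Z<30);n,l,st,ce=cv2.connectedComponentsWithStats(b.astype(np.uint8))
for i in range(1,n):
    if st[i,4]>15: B=W[l==i];print(st[i],cv2.minAreaRect(B[:,:2].astype(np.float32)),B.mean(0))
for nm,uv in dict(t1=(258,226),t2=(385,219),t3=(295,286)).items(): print(nm,blob(W,uv,0,8))
cv2.imwrite("pics/tray16.png",cv2.resize(p[235:315,400:520,::-1],None,fx=6,fy=6,interpolation=cv2.INTER_CUBIC))
E
```

```text
time_s: 21.98
eef_pos: [470.2, 330.1, 232.1]
ee_rot: [0.677, -0.325, 0.447, 0.486]
force: [0.3, -0.2, -0.8]
grip_width: 0.957
tray hsv [ 18 198 251] [ 11 204 134]
tray colour ((477.7297058105469, -381.6124267578125), (131.60195922851562, 93.74601745605469), 11.260504722595215) 1368
[429 240  19   9  88] ((561.5891723632812, -390.42938232421875), (49.426025390625, 23.85765838623047), 89.17840576171875) [ 564.96061751 -390.42065525   20.15527213]
[416 250  29   9  76] ((531.8702392578125, -366.11383056640625), (8.297531127929688, 84.01693725585938), 11.574850082397461) [ 531.40620972 -364.44911694   19.46940583]
[425 290  30   9  78] ((416.4402770996094, -388.6063537597656), (7.860757350921631, 82.40689849853516), 11.755818367004395) [ 416.63492887 -389.58905975   19.52800872]
t1 {'c': (611.4, 132.1), 'L': 65.8, 'Wd': 50.9, 'ang': -10.6, 'ztop': 53.8, 'n': 427}
t2 {'c': (631.8, -233.8), 'L': 65.8, 'Wd': 50.3, 'ang': 3.2, 'ztop': 54.7, 'n': 430}
t3 {'c': (439.4, 21.0), 'L': 65.2, 'Wd': 50.8, 'ang': 9.3, 'ztop': 54.8, 'n': 429}
```

View pics/side16c.png

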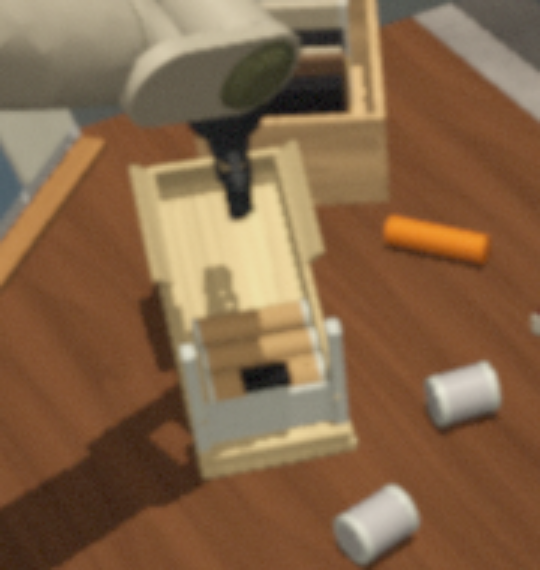

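View pics/tray16.png

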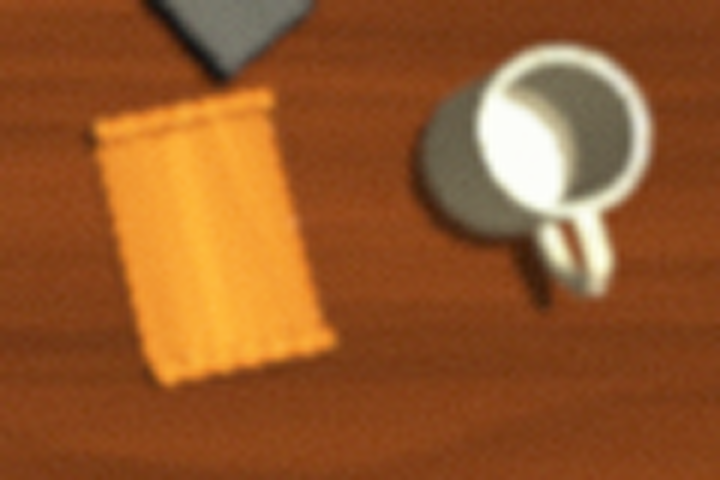

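Three tubes sit in order in the chute. The tray centre is about (474,-377), its tin axis direction −79°. Now tin 1.

```bash
python3 - <<'E'
from h import *
plan([((490,300,250),46),((560,200,200),20),((612,131.5,120),-10.6)])
E
```

```text
now [470.  330.3 231.3] yaw 71.7 j6 -1.14 F [ 0.2  0.5 -0.2] w 81.8 t 22.1
 lin [-0.086, -0.096, -0.045] rot [0.882, 0.789, -0.169] rows>=4.8
 lin [0.167, -0.399, -0.078] rot [0.908, -0.0, 0.0] rows>=3.6
 lin [0.249, -0.256, 0.079] rot [0.998, 0.0, 0.0] rows>=4.0
 lin [0.018, -0.013, 0.013] rot [0.07, -0.0, -0.0] rows>=0.3
```

```bash
python3 -m jog '[{"linear":[-0.03,-0.03,-0.01],"rotation":[0.2,0.2,-0.04],"grip":84},{"linear":[-0.086,-0.096,-0.045],"rotation":[0.882,0.789,-0.169],"grip":84},{"linear":[-0.086,-0.096,-0.045],"rotation":[0.882,0.789,-0.169],"grip":84},{"linear":[-0.086,-0.096,-0.045],"rotation":[0.882,0.789,-0.169],"grip":84},{"linear":[-0.086,-0.096,-0.045],"rotation":[0.882,0.789,-0.169],"grip":84},{"linear":[-0.086,-0.096,-0.045],"rotation":[0.882,0.789,-0.169],"grip":84},{"linear":[-0.086,-0.096,-0.045],"rotation":[0.882,0.789,-0.169],"grip":84}]'
python3 -m jog '[{"linear":[0.167,-0.399,-0.078],"rotation":[0.908,0,0],"grip":84},{"linear":[0.167,-0.399,-0.078],"rotation":[0.908,0,0],"grip":84},{"linear":[0.167,-0.399,-0.078],"rotation":[0.908,0,0],"grip":84},{"linear":[0.167,-0.399,-0.078],"rotation":[0.908,0,0],"grip":84},{"linear":[0.167,-0.399,-0.078],"rotation":[0.908,0,0],"grip":84},{"linear":[0.167,-0.399,-0.078],"rotation":[0.908,0,0],"grip":84}]'
python3 -m jog '[{"linear":[0.249,-0.256,0.079],"rotation":[0.998,0,0],"grip":84},{"linear":[0.249,-0.256,0.079],"rotation":[0.998,0,0],"grip":84},{"linear":[0.249,-0.256,0.079],"rotation":[0.998,0,0],"grip":84},{"linear":[0.249,-0.256,0.079],"rotation":[0.998,0,0],"grip":84},{"linear":[0.249,-0.256,0.079],"rotation":[0.998,0,0],"grip":84},{"linear":[0.249,-0.256,0.079],"rotation":[0.998,0,0],"grip":84}]'
python3 - <<'E'
from h import *
p,d,c=snap("wrist","w17");W=cloud(d,c)
uv=project([611.4,132,52],c).round().astype(int);print(uv)
b=blob(W,uv,0,8,100);print(b)
plan([((*b["c"],5),-10.6)])
E
```

```text
time_s: 22.67
eef_pos: [489.9, 300.6, 248.5]
ee_rot: [0.65, -0.277, 0.651, 0.278]
force: [0.6, 0.3, 0.1]
grip_width: 0.983
time_s: 23.17
eef_pos: [559.8, 200.7, 198.0]
ee_rot: [0.696, -0.124, 0.696, 0.126]
force: [-0.2, 0.3, -0.1]
grip_width: 0.982
time_s: 23.67
eef_pos: [608.5, 138.4, 124.2]
ee_rot: [0.705, 0.049, 0.705, -0.047]
force: [-1.4, 0.2, -0.4]
grip_width: 0.986
[333 266]
{'c': (613.7, 132.9), 'L': 64.2, 'Wd': 50.0, 'ang': -10.4, 'ztop': 52.8, 'n': 8325}
now [608.5 138.4 124.4] yaw -7.8 j6 0.17 F [ 0.9 -0.6  0.9] w 84.1 t 23.7
 lin [0.398, -0.017, 0.02] rot [0.098, 0.0, -0.005] rows>=2.9
```

View pics/w17.png

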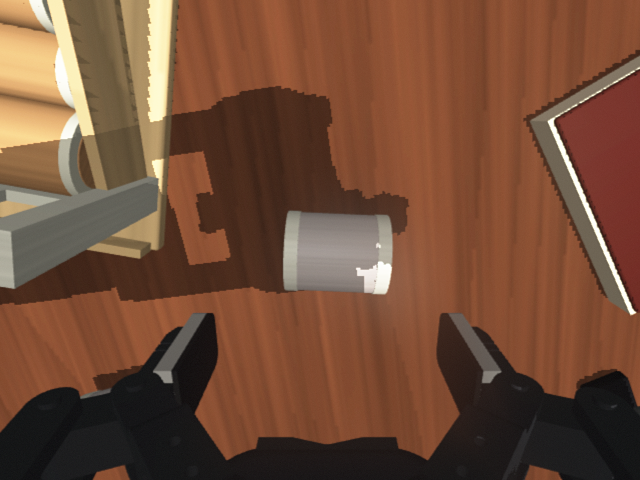

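```bash
python3 -m jog '[{"linear":[0.05,-0.017,0.018],"rotation":[0.098,0,0],"grip":84},{"linear":[0.18,-0.017,0.018],"rotation":[0.098,0,0],"grip":84},{"linear":[0.3,-0.017,0.018],"rotation":[0.098,0,0],"grip":84},{"linear":[0.38,-0.017,0.018],"rotation":[0.098,0,0],"grip":84},{"linear":[0.398,-0.017,0.018],"rotation":[0.098,0,0],"grip":84},{"linear":[0.398,-0.017,0.018],"rotation":[0.098,0,0],"grip":84},{"linear":[0.398,-0.017,0.018],"rotation":[0.098,0,0],"grip":55},{"linear":[0.398,-0.017,0.018],"rotation":[0.098,0,0],"grip":55},{"linear":[0.398,-0.017,0.018],"rotation":[0.098,0,0],"grip":55},{"linear":[0.398,-0.017,0.018],"rotation":[0.098,0,0],"grip":55},{"linear":[0.398,-0.017,0.018],"rotation":[0.098,0,0],"grip":55},{"linear":[0.398,-0.017,0.018],"rotation":[0.098,0,0],"grip":55}]' 60
python3 -m jog '[{"linear":[-0.05,0,0],"rotation":[0,0,0],"grip":55},{"linear":[-0.15,0,0],"rotation":[0,0,0],"grip":55},{"linear":[-0.3,0,0],"rotation":[0,0,0],"grip":55},{"linear":[-0.45,0,0],"rotation":[0,0,0],"grip":55},{"linear":[-0.5,0,0],"rotation":[0,0,0],"grip":55},{"linear":[-0.5,0,0],"rotation":[0,0,0],"grip":55}]' 60
cat >> h.py <<'E'
TR=np.array([474.1,-377.4]);TY=np.array([np.cos(np.radians(11.3)),np.sin(np.radians(11.3))]);TX=np.array([-TY[1],TY[0]])
def tray(x,y): return TR+TX*x+TY*y
E
python3 - <<'E'
from h import *
snap("wrist","w18")
a=tray(0,28);print(a,tray(0,-28))
plan([((600,-60,160),-34),((550,-220,160),-58),((*a,120),-78.7)])
E
```

```text
time_s: 24.72
eef_pos: [614.8, 133.3, 7.9]
ee_rot: [0.706, 0.066, 0.702, -0.064]
force: [-1.0, 1.1, 7.6]
grip_width: 0.744
time_s: 25.22
eef_pos: [616.3, 133.1, 165.5]
ee_rot: [0.71, 0.067, 0.698, -0.063]
force: [1.3, 0.7, -0.7]
grip_width: 0.741
[ 501.55721044 -371.91350796] [ 446.64278956 -382.88649204]
now [615.1 133.  161.9] yaw -10.5 j6 0.21 F [ 0.7 -0.5 -1.3] w 63.6 t 25.3
 lin [0.004, -0.642, 0.068] rot [0.819, 0.021, -0.016] rows>=4.6
 lin [0.0, -0.535, 0.16] rot [0.838, 0.0, 0.0] rows>=4.0
 lin [0.133, -0.405, 0.344] rot [0.723, 0.0, 0.0] rows>=3.9
```

View pics/w18.png

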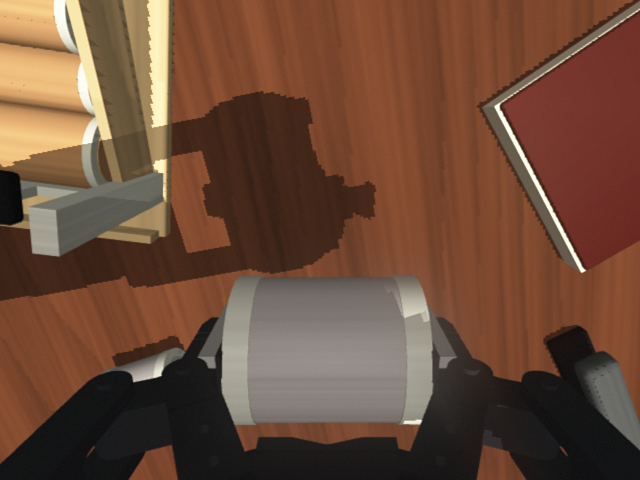

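```bash
python3 -m jog '[{"linear":[0,-0.1,0.02],"rotation":[0.2,0,0],"grip":55},{"linear":[0,-0.642,0.068],"rotation":[0.819,0,0],"grip":55},{"linear":[0,-0.642,0.068],"rotation":[0.819,0,0],"grip":55},{"linear":[0,-0.642,0.068],"rotation":[0.819,0,0],"grip":55},{"linear":[0,-0.642,0.068],"rotation":[0.819,0,0],"grip":55},{"linear":[0,-0.642,0.068],"rotation":[0.819,0,0],"grip":55},{"linear":[0,-0.642,0.068],"rotation":[0.819,0,0],"grip":55}]' 60
python3 -m jog '[{"linear":[0,-0.535,0.16],"rotation":[0.838,0,0],"grip":55},{"linear":[0,-0.535,0.16],"rotation":[0.838,0,0],"grip":55},{"linear":[0,-0.535,0.16],"rotation":[0.838,0,0],"grip":55},{"linear":[0,-0.535,0.16],"rotation":[0.838,0,0],"grip":55},{"linear":[0,-0.535,0.16],"rotation":[0.838,0,0],"grip":55},{"linear":[0,-0.535,0.16],"rotation":[0.838,0,0],"grip":55}]' 60
python3 -m jog '[{"linear":[0.13,-0.405,0.344],"rotation":[0.723,0,0],"grip":55},{"linear":[0.13,-0.405,0.344],"rotation":[0.723,0,0],"grip":55},{"linear":[0.13,-0.405,0.344],"rotation":[0.723,0,0],"grip":55},{"linear":[0.13,-0.405,0.344],"rotation":[0.723,0,0],"grip":55},{"linear":[0.13,-0.405,0.344],"rotation":[0.723,0,0],"grip":55},{"linear":[0.13,-0.405,0.344],"rotation":[0.723,0,0],"grip":55}]' 60
python3 - <<'E'
from h import *
snap("wrist","w19")
plan([((*tray(0,28),15.5),-78.7)])
E
```

```text
time_s: 25.85
eef_pos: [599.3, -61.8, 160.1]
ee_rot: [0.679, 0.21, 0.673, -0.205]
force: [0.2, 0.8, -0.5]
grip_width: 0.743
time_s: 26.35
eef_pos: [548.4, -222.3, 158.2]
ee_rot: [0.62, 0.347, 0.615, -0.341]
force: [0.5, 1.0, -1.0]
grip_width: 0.743
time_s: 26.85
eef_pos: [499.8, -373.2, 116.8]
ee_rot: [0.547, 0.453, 0.545, -0.446]
force: [0.5, 0.9, -0.5]
grip_width: 0.745
now [ 500.5 -372.2  117.5] yaw -78.9 j6 0.54 F [ 0.5  0.4 -1.8] w 63.4 t 26.9
 lin [0.34, 0.0, 0.001] rot [-0.006, -0.008, -0.021] rows>=2.4
```

View pics/w19.png

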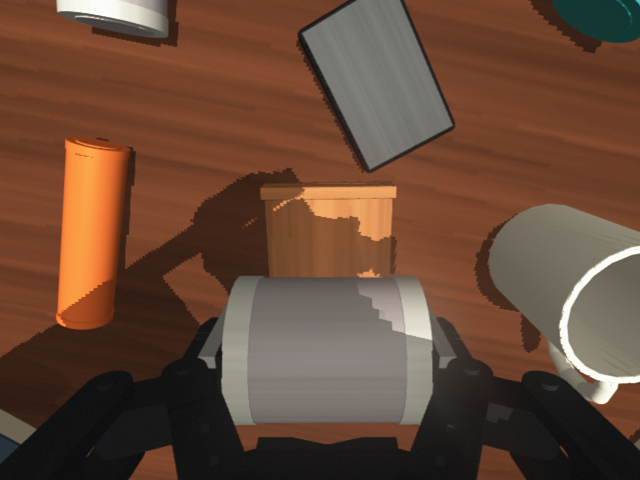

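```bash
python3 -m jog '[{"linear":[0.1,0,0.002],"rotation":[-0.006,-0.008,-0.021],"grip":55},{"linear":[0.2,0,0.002],"rotation":[-0.006,-0.008,-0.021],"grip":55},{"linear":[0.28,0,0.002],"rotation":[-0.006,-0.008,-0.021],"grip":55},{"linear":[0.32,0,0.002],"rotation":[-0.006,-0.008,-0.021],"grip":55},{"linear":[0.34,0,0.002],"rotation":[-0.006,-0.008,-0.021],"grip":55},{"linear":[0.343,0,0.002],"rotation":[-0.006,-0.008,-0.021],"grip":55},{"linear":[0.343,0,0.002],"rotation":[-0.006,-0.008,-0.021],"grip":55}]' 60
python3 - <<'E'
from h import *
p,d,c=snap("side","side20");cv2.imwrite("pics/side20c.png",cv2.resize(p[300:430,290:470,::-1],None,fx=4,fy=4))
E
```

```text
time_s: 27.48
eef_pos: [502.6, -372.0, 15.8]
ee_rot: [0.548, 0.448, 0.546, -0.448]
force: [-0.2, -0.1, -0.3]
grip_width: 0.741
```

View pics/side20c.png

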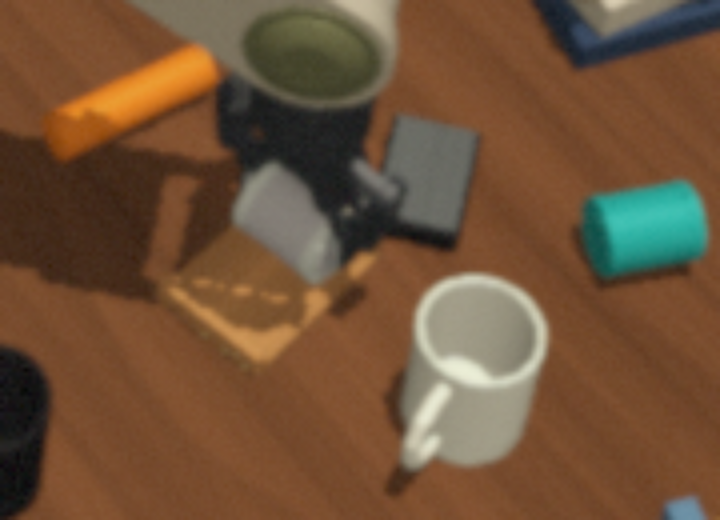

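```bash
python3 -m jog '[{"linear":[0.006,0,0],"rotation":[0,0,0],"grip":55},{"linear":[0.008,0,0],"rotation":[0,0,0],"grip":55},{"linear":[0.008,0,0],"rotation":[0,0,0],"grip":72},{"linear":[0.008,0,0],"rotation":[0,0,0],"grip":84},{"linear":[0.008,0,0],"rotation":[0,0,0],"grip":84},{"linear":[0.008,0,0],"rotation":[0,0,0],"grip":84},{"linear":[-0.1,0,0],"rotation":[0,0,0],"grip":84},{"linear":[-0.25,0,0],"rotation":[0,0,0],"grip":84},{"linear":[-0.4,0,0],"rotation":[0,0,0],"grip":84},{"linear":[-0.4,0,0],"rotation":[0,0,0],"grip":84},{"linear":[-0.4,0,0],"rotation":[0,0,0],"grip":84}]' 60
python3 - <<'E'
from h import *
p,d,c=snap("wrist","w21");W=cloud(d,c)
uv=project([*tray(0,28),58],c).round().astype(int);b=blob(W,uv,0,25,100);print(uv,b)
if b: e=np.array(b["c"])-TR;print("tray xy",e@TX,e@TY)
plan([((540,-330,140),-51),((600,-270,140),-24),((632.5,-234.5,125),3.3)])
E
```

```text
time_s: 28.45
eef_pos: [503.3, -373.1, 139.5]
ee_rot: [0.55, 0.448, 0.544, -0.448]
force: [-1.5, 0.8, -0.5]
grip_width: 0.985
[324 254] {'c': (501.9, -372.5), 'L': 64.2, 'Wd': 50.4, 'ang': -78.5, 'ztop': 58.9, 'n': 7855}
tray xy -0.6422909830636019 28.22122361438413
now [ 502.5 -372.3  136.6] yaw -78.6 j6 0.55 F [-0.2 -0.6 -0.4] w 84.1 t 28.5
 lin [-0.011, 0.15, -0.113] rot [-0.965, 0.008, -0.002] rows>=3.9
 lin [-0.0, 0.281, -0.03] rot [-0.942, 0.0, 0.0] rows>=3.8
 lin [0.05, 0.152, 0.051] rot [-0.953, -0.0, 0.0] rows>=3.8
```

View pics/w21.png

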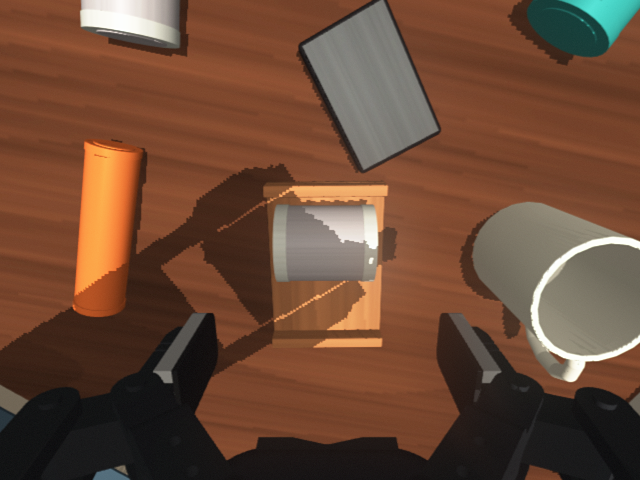

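```bash
python3 -m jog '[{"linear":[0,0.04,-0.03],"rotation":[-0.25,0,0],"grip":84},{"linear":[-0.01,0.15,-0.113],"rotation":[-0.965,0,0],"grip":84},{"linear":[-0.01,0.15,-0.113],"rotation":[-0.965,0,0],"grip":84},{"linear":[-0.01,0.15,-0.113],"rotation":[-0.965,0,0],"grip":84},{"linear":[-0.01,0.15,-0.113],"rotation":[-0.965,0,0],"grip":84},{"linear":[-0.01,0.15,-0.113],"rotation":[-0.965,0,0],"grip":84}]'
python3 -m jog '[{"linear":[0,0.281,-0.03],"rotation":[-0.942,0,0],"grip":84},{"linear":[0,0.281,-0.03],"rotation":[-0.942,0,0],"grip":84},{"linear":[0,0.281,-0.03],"rotation":[-0.942,0,0],"grip":84},{"linear":[0,0.281,-0.03],"rotation":[-0.942,0,0],"grip":84},{"linear":[0,0.281,-0.03],"rotation":[-0.942,0,0],"grip":84}]'
python3 -m jog '[{"linear":[0.05,0.152,0.051],"rotation":[-0.953,0,0],"grip":84},{"linear":[0.05,0.152,0.051],"rotation":[-0.953,0,0],"grip":84},{"linear":[0.05,0.152,0.051],"rotation":[-0.953,0,0],"grip":84},{"linear":[0.05,0.152,0.051],"rotation":[-0.953,0,0],"grip":84},{"linear":[0.05,0.152,0.051],"rotation":[-0.953,0,0],"grip":84},{"linear":[0.05,0.152,0.051],"rotation":[-0.953,0,0],"grip":84}]'
python3 - <<'E'
from h import *
p,d,c=snap("wrist","w22");W=cloud(d,c)
uv=project([632.5,-234.5,52],c).round().astype(int);print(uv)
b=blob(W,uv,0,8,100);print(b)
plan([((*b["c"],5),b["ang"])])
E
```

```text
time_s: 29.0
eef_pos: [539.3, -329.8, 137.7]
ee_rot: [0.638, 0.305, 0.637, -0.306]
force: [-0.8, 0.5, 0.2]
grip_width: 0.988
time_s: 29.42
eef_pos: [599.2, -269.6, 136.4]
ee_rot: [0.691, 0.148, 0.692, -0.148]
force: [-0.1, 0.7, -0.5]
grip_width: 0.985
time_s: 29.92
eef_pos: [631.4, -234.8, 121.0]
ee_rot: [0.706, -0.016, 0.708, 0.017]
force: [-0.5, -0.5, -0.3]
grip_width: 0.981
[329 258]
{'c': (633.2, -233.9), 'L': 64.2, 'Wd': 50.0, 'ang': 3.2, 'ztop': 52.8, 'n': 8681}
now [ 631.5 -234.7  121.1] yaw 2.7 j6 -0.58 F [-0.4 -0.1 -0.6] w 84.2 t 30.0
 lin [0.387, 0.002, 0.006] rot [-0.016, -0.003, -0.001] rows>=2.8
```

View pics/w22.png

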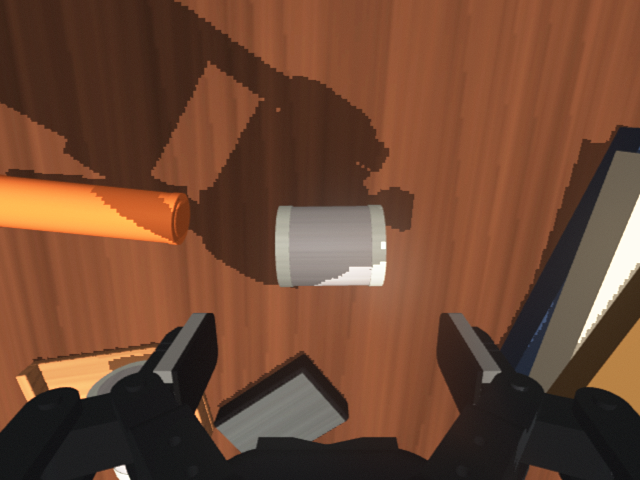

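```bash
python3 - <<'E'
from h import *
c=calibration("top");W=cloud(np.load("pics/top16.npy"),c).reshape(-1,3)
k=(abs(W[:,1]+234)<25)&(W[:,0]>668)&(W[:,0]<760)
Q=W[k];o=np.argsort(Q[:,0]);Q=Q[o];print(Q[Q[:,2]>6][:8].round(0))
E
```

```text
[[ 683. -257.    8.]
 [ 698. -233.    9.]
 [ 701. -216.    6.]
 [ 722. -243.    7.]
 [ 731. -258.    8.]
 [ 744. -238.    7.]
 [ 749. -241.    9.]
 [ 753. -211.    7.]]
```

Only depth noise there, no book within finger reach. Grasp.

```bash
python3 -m jog '[{"linear":[0.1,0.002,0.005],"rotation":[-0.016,0,0],"grip":84},{"linear":[0.2,0.002,0.005],"rotation":[-0.016,0,0],"grip":84},{"linear":[0.3,0.002,0.005],"rotation":[-0.016,0,0],"grip":84},{"linear":[0.37,0.002,0.005],"rotation":[-0.016,0,0],"grip":84},{"linear":[0.387,0.002,0.005],"rotation":[-0.016,0,0],"grip":84},{"linear":[0.387,0.002,0.005],"rotation":[-0.016,0,0],"grip":84},{"linear":[0.387,0.002,0.005],"rotation":[-0.016,0,0],"grip":55},{"linear":[0.387,0.002,0.005],"rotation":[-0.016,0,0],"grip":55},{"linear":[0.387,0.002,0.005],"rotation":[-0.016,0,0],"grip":55},{"linear":[0.387,0.002,0.005],"rotation":[-0.016,0,0],"grip":55},{"linear":[0.387,0.002,0.005],"rotation":[-0.016,0,0],"grip":55},{"linear":[0.387,0.002,0.005],"rotation":[-0.016,0,0],"grip":55}]' 60
python3 -m jog '[{"linear":[-0.05,0,0],"rotation":[0,0,0],"grip":55},{"linear":[-0.15,0,0],"rotation":[0,0,0],"grip":55},{"linear":[-0.3,0,0],"rotation":[0,0,0],"grip":55},{"linear":[-0.45,0,0],"rotation":[0,0,0],"grip":55},{"linear":[-0.5,0,0],"rotation":[0,0,0],"grip":55},{"linear":[-0.5,0,0],"rotation":[0,0,0],"grip":55}]' 60
python3 - <<'E'
from h import *
a=tray(0,-29)
plan([((570,-270,160),-24),((500,-330,160),-51),((*a,140),-78.7)])
E
```

```text
time_s: 30.97
eef_pos: [633.8, -234.7, 7.3]
ee_rot: [0.707, -0.02, 0.706, 0.019]
force: [-1.4, -0.3, 7.4]
grip_width: 0.744
time_s: 31.47
eef_pos: [635.4, -235.4, 164.6]
ee_rot: [0.711, -0.022, 0.703, 0.017]
force: [0.4, 0.1, -0.8]
grip_width: 0.738
now [ 635.4 -235.4  164.6] yaw 3.1 j6 -0.58 F [ 0.4  0.1 -0.8] w 63.0 t 31.5
 lin [0.014, -0.103, -0.224] rot [0.947, 0.025, 0.01] rows>=3.8
 lin [0.0, -0.278, -0.132] rot [0.942, 0.0, 0.0] rows>=3.8
 lin [0.067, -0.252, 0.024] rot [0.967, 0.0, 0.0] rows>=3.9
```

```bash
python3 -m jog '[{"linear":[0,-0.03,-0.05],"rotation":[0.25,0,0],"grip":55},{"linear":[0.01,-0.103,-0.224],"rotation":[0.947,0.02,0.01],"grip":55},{"linear":[0.01,-0.103,-0.224],"rotation":[0.947,0.02,0.01],"grip":55},{"linear":[0.01,-0.103,-0.224],"rotation":[0.947,0.02,0.01],"grip":55},{"linear":[0.01,-0.103,-0.224],"rotation":[0.947,0.02,0.01],"grip":55},{"linear":[0.01,-0.103,-0.224],"rotation":[0.947,0.02,0.01],"grip":55}]' 60
python3 -m jog '[{"linear":[0,-0.278,-0.132],"rotation":[0.942,0,0],"grip":55},{"linear":[0,-0.278,-0.132],"rotation":[0.942,0,0],"grip":55},{"linear":[0,-0.278,-0.132],"rotation":[0.942,0,0],"grip":55},{"linear":[0,-0.278,-0.132],"rotation":[0.942,0,0],"grip":55},{"linear":[0,-0.278,-0.132],"rotation":[0.942,0,0],"grip":55}]' 60
python3 -m jog '[{"linear":[0.067,-0.252,0.024],"rotation":[0.967,0,0],"grip":55},{"linear":[0.067,-0.252,0.024],"rotation":[0.967,0,0],"grip":55},{"linear":[0.067,-0.252,0.024],"rotation":[0.967,0,0],"grip":55},{"linear":[0.067,-0.252,0.024],"rotation":[0.967,0,0],"grip":55},{"linear":[0.067,-0.252,0.024],"rotation":[0.967,0,0],"grip":55},{"linear":[0.067,-0.252,0.024],"rotation":[0.967,0,0],"grip":55}]' 60
python3 - <<'E'
from h import *
p,d,c=snap("wrist","w23")
plan([((*tray(0,-29),13.5),-78.7)])
E
```

```text
time_s: 31.97
eef_pos: [570.0, -269.8, 160.8]
ee_rot: [0.693, 0.146, 0.691, -0.146]
force: [0.2, 0.1, -1.1]
grip_width: 0.746
time_s: 32.38
eef_pos: [500.0, -330.4, 160.5]
ee_rot: [0.639, 0.304, 0.638, -0.303]
force: [0.5, 0.3, -1.3]
grip_width: 0.74
time_s: 32.88
eef_pos: [446.6, -383.2, 140.1]
ee_rot: [0.55, 0.446, 0.548, -0.445]
force: [0.6, 0.7, -0.9]
grip_width: 0.739
now [ 446.6 -383.1  140.2] yaw -78.2 j6 0.45 F [ 0.1  0.3 -0.9] w 63.0 t 32.9
 lin [0.422, -0.004, -0.001] rot [0.019, 0.001, -0.005] rows>=3.0
```

View pics/w23.png

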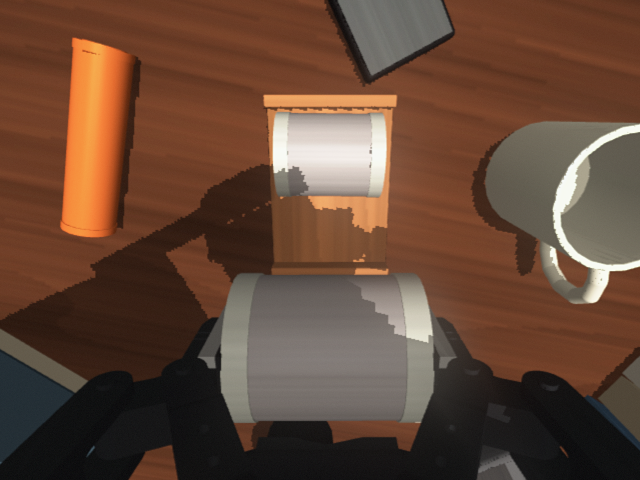

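```bash
python3 -m jog '[{"linear":[0.12,-0.004,0],"rotation":[0.019,0,0],"grip":55},{"linear":[0.24,-0.004,0],"rotation":[0.019,0,0],"grip":55},{"linear":[0.33,-0.004,0],"rotation":[0.019,0,0],"grip":55},{"linear":[0.39,-0.004,0],"rotation":[0.019,0,0],"grip":55},{"linear":[0.415,-0.004,0],"rotation":[0.019,0,0],"grip":55},{"linear":[0.422,-0.004,0],"rotation":[0.019,0,0],"grip":55},{"linear":[0.422,-0.004,0],"rotation":[0.019,0,0],"grip":55}]' 60
python3 -m jog '[{"linear":[0.005,0,0],"rotation":[0,0,0],"grip":55},{"linear":[0.005,0,0],"rotation":[0,0,0],"grip":55},{"linear":[0.005,0,0],"rotation":[0,0,0],"grip":72},{"linear":[0.005,0,0],"rotation":[0,0,0],"grip":84},{"linear":[0.005,0,0],"rotation":[0,0,0],"grip":84},{"linear":[0.005,0,0],"rotation":[0,0,0],"grip":84},{"linear":[-0.1,0,0],"rotation":[0,0,0],"grip":84},{"linear":[-0.25,0,0],"rotation":[0,0,0],"grip":84},{"linear":[-0.4,0,0],"rotation":[0,0,0],"grip":84},{"linear":[-0.5,0,0],"rotation":[0,0,0],"grip":84},{"linear":[-0.5,0,0],"rotation":[0,0,0],"grip":84},{"linear":[-0.5,0,0],"rotation":[0,0,0],"grip":84}]' 60
python3 - <<'E'
from h import *
p,d,c=snap("wrist","w24");W=cloud(d,c)
for y in (28,-29):
    uv=project([*tray(0,y),58],c).round().astype(int);b=blob(W,uv,0,35,100);print(uv,b)
    if b: e=np.array(b["c"])-TR;print("tray xy",e@TX,e@TY)
Z=W[...,2];m=(Z>14)&(Z<26)&(abs((W[...,:2]-TR)@TX)<42)&(abs((W[...,:2]-TR)@TY)<70)
Q=W[m];print("bars", ((Q[:,:2]-TR)@TY)[((Q[:,:2]-TR)@TY)>40].mean(), ((Q[:,:2]-TR)@TY)[((Q[:,:2]-TR)@TY)<-40].mean(),len(Q))
plan([((430,-290,165),-51),((420,-150,165),-22),((430,-60,165),6),((440,21,125),9.3)])
E
```

```text
time_s: 33.52
eef_pos: [446.3, -383.3, 13.9]
ee_rot: [0.549, 0.448, 0.547, -0.447]
force: [0.8, -0.5, -1.0]
grip_width: 0.742
time_s: 34.52
eef_pos: [446.4, -383.8, 165.9]
ee_rot: [0.55, 0.447, 0.545, -0.447]
force: [0.4, 0.2, -2.1]
grip_width: 0.987
[325 154] {'c': (500.9, -372.6), 'L': 64.3, 'Wd': 50.7, 'ang': -78.4, 'ztop': 58.9, 'n': 7526}
tray xy -0.5444063046757679 27.22101434141326
[325 240] {'c': (447.3, -383.0), 'L': 64.2, 'Wd': 49.8, 'ang': -77.9, 'ztop': 58.9, 'n': 6399}
tray xy -0.24008542216157788 -27.377771256807343
bars 59.959276203678996 -58.81682358718406 1749
now [ 445.8 -383.1  163.8] yaw -78.5 j6 0.46 F [ 0.5  0.1 -0.1] w 84.0 t 34.6
 lin [-0.004, 0.01, -0.315] rot [-0.959, 0.004, -0.005] rows>=3.8
 lin [0.0, 0.264, -0.378] rot [-0.998, 0.0, 0.0] rows>=4.0
 lin [-0.0, 0.006, -0.003] rot [-0.014, 0.0, 0.0] rows>=0.1
 lin [0.0, 0.291, -0.081] rot [-0.977, 0.0, 0.0] rows>=3.9
 lin [0.133, 0.265, 0.061] rot [-0.115, 0.0, 0.0] rows>=2.2
```

View pics/w24.png

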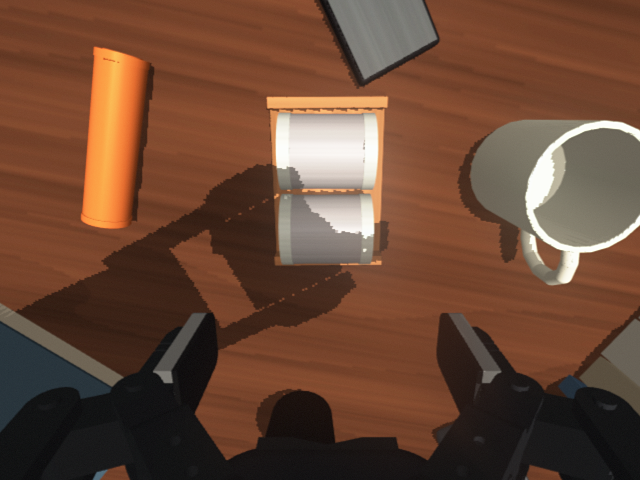

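```bash
python3 -m jog '[{"linear":[0,0,-0.06],"rotation":[-0.25,0,0],"grip":84},{"linear":[0,0.01,-0.315],"rotation":[-0.959,0,0],"grip":84},{"linear":[0,0.01,-0.315],"rotation":[-0.959,0,0],"grip":84},{"linear":[0,0.01,-0.315],"rotation":[-0.959,0,0],"grip":84},{"linear":[0,0.01,-0.315],"rotation":[-0.959,0,0],"grip":84},{"linear":[0,0.01,-0.315],"rotation":[-0.959,0,0],"grip":84}]'
python3 -m jog '[{"linear":[0,0.264,-0.378],"rotation":[-0.998,0,0],"grip":84},{"linear":[0,0.264,-0.378],"rotation":[-0.998,0,0],"grip":84},{"linear":[0,0.264,-0.378],"rotation":[-0.998,0,0],"grip":84},{"linear":[0,0.264,-0.378],"rotation":[-0.998,0,0],"grip":84},{"linear":[0,0.264,-0.378],"rotation":[-0.998,0,0],"grip":84},{"linear":[0,0.264,-0.378],"rotation":[-0.998,0,0],"grip":84}]'
python3 -m jog '[{"linear":[0,0.291,-0.081],"rotation":[-0.99,0,0],"grip":84},{"linear":[0,0.291,-0.081],"rotation":[-0.99,0,0],"grip":84},{"linear":[0,0.291,-0.081],"rotation":[-0.99,0,0],"grip":84},{"linear":[0,0.291,-0.081],"rotation":[-0.99,0,0],"grip":84},{"linear":[0,0.291,-0.081],"rotation":[-0.99,0,0],"grip":84},{"linear":[0,0.291,-0.081],"rotation":[-0.99,0,0],"grip":84}]'
python3 -m jog '[{"linear":[0.133,0.265,0.061],"rotation":[-0.115,0,0],"grip":84},{"linear":[0.133,0.265,0.061],"rotation":[-0.115,0,0],"grip":84},{"linear":[0.133,0.265,0.061],"rotation":[-0.115,0,0],"grip":84},{"linear":[0.133,0.265,0.061],"rotation":[-0.115,0,0],"grip":84}]'
python3 - <<'E'
from h import *
p,d,c=snap("wrist","w25");W=cloud(d,c)
uv=project([440,21,52],c).round().astype(int);print(uv)
b=blob(W,uv,0,8,100);print(b)
plan([((*b["c"],5),b["ang"])])
E
```

```text
time_s: 35.07
eef_pos: [429.7, -289.9, 162.6]
ee_rot: [0.638, 0.306, 0.637, -0.305]
force: [1.1, -0.2, 0.3]
grip_width: 0.982
time_s: 35.57
eef_pos: [420.7, -152.5, 162.4]
ee_rot: [0.694, 0.14, 0.693, -0.14]
force: [-0.8, -0.1, 0.1]
grip_width: 0.984
time_s: 36.07
eef_pos: [432.6, -63.9, 162.1]
ee_rot: [0.707, -0.031, 0.706, 0.031]
force: [0.1, 0.3, 0.7]
grip_width: 0.986
time_s: 36.4
eef_pos: [443.7, 17.4, 121.1]
ee_rot: [0.705, -0.05, 0.706, 0.05]
force: [0.5, -0.9, 0.2]
grip_width: 0.988
[321 252]
{'c': (440.9, 21.5), 'L': 64.3, 'Wd': 50.9, 'ang': 8.8, 'ztop': 52.7, 'n': 8744}
now [444.2  16.3 122. ] yaw 8.1 j6 -0.37 F [ 0.4 -0.3  0.5] w 83.9 t 36.5
 lin [0.39, 0.019, -0.009] rot [-0.023, 0.001, 0.001] rows>=2.8
```

View pics/w25.png

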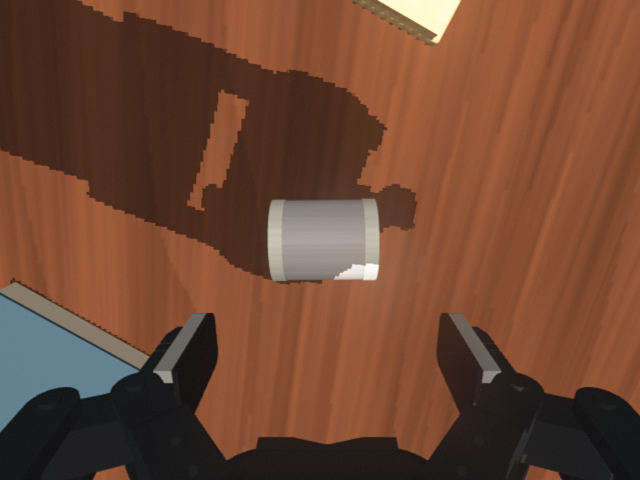

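```bash
python3 -m jog '[{"linear":[0.05,0.019,-0.009],"rotation":[-0.023,0,0],"grip":84},{"linear":[0.17,0.019,-0.009],"rotation":[-0.023,0,0],"grip":84},{"linear":[0.29,0.019,-0.009],"rotation":[-0.023,0,0],"grip":84},{"linear":[0.37,0.019,-0.009],"rotation":[-0.023,0,0],"grip":84},{"linear":[0.39,0.019,-0.009],"rotation":[-0.023,0,0],"grip":84},{"linear":[0.39,0.019,-0.009],"rotation":[-0.023,0,0],"grip":84},{"linear":[0.39,0.019,-0.009],"rotation":[-0.023,0,0],"grip":55},{"linear":[0.39,0.019,-0.009],"rotation":[-0.023,0,0],"grip":55},{"linear":[0.39,0.019,-0.009],"rotation":[-0.023,0,0],"grip":55},{"linear":[0.39,0.019,-0.009],"rotation":[-0.023,0,0],"grip":55},{"linear":[0.39,0.019,-0.009],"rotation":[-0.023,0,0],"grip":55},{"linear":[0.39,0.019,-0.009],"rotation":[-0.023,0,0],"grip":55}]' 60
python3 -m jog '[{"linear":[-0.05,0,0],"rotation":[0,0,0],"grip":55},{"linear":[-0.15,0,0],"rotation":[0,0,0],"grip":55},{"linear":[-0.3,0,0],"rotation":[0,0,0],"grip":55},{"linear":[-0.45,0,0],"rotation":[0,0,0],"grip":55},{"linear":[-0.55,0,0],"rotation":[0,0,0],"grip":55},{"linear":[-0.6,0,0],"rotation":[0,0,0],"grip":55},{"linear":[-0.6,0,0],"rotation":[0,0,0],"grip":55}]' 60
python3 - <<'E'
from h import *
plan([((430,-60,190),-19.5),((420,-150,190),-47.5),((430,-290,190),-75.5),((*tray(-.5,0.3),170),-78.5)])
E
```

```text
time_s: 37.45
eef_pos: [442.1, 20.9, 6.8]
ee_rot: [0.706, -0.055, 0.704, 0.054]
force: [-0.9, -2.3, 7.4]
grip_width: 0.742
time_s: 38.03
eef_pos: [443.0, 20.8, 191.5]
ee_rot: [0.71, -0.056, 0.7, 0.053]
force: [0.7, -0.3, -1.5]
grip_width: 0.738
now [443.   20.8 191.5] yaw 8.8 j6 -0.37 F [ 0.7 -0.3 -1.5] w 63.0 t 38.0
 lin [0.006, -0.26, -0.084] rot [0.988, 0.028, 0.005] rows>=4.0
 lin [0.0, -0.294, 0.069] rot [0.977, 0.0, 0.0] rows>=3.9
 lin [0.0, -0.291, 0.367] rot [0.977, 0.0, 0.0] rows>=3.9
 lin [0.067, 0.07, 0.321] rot [0.105, -0.0, 0.0] rows>=2.4
```

```bash
python3 -m jog '[{"linear":[0,-0.06,-0.02],"rotation":[0.25,0,0],"grip":55},{"linear":[0,-0.26,-0.084],"rotation":[0.988,0.028,0],"grip":55},{"linear":[0,-0.26,-0.084],"rotation":[0.988,0.028,0],"grip":55},{"linear":[0,-0.26,-0.084],"rotation":[0.988,0.028,0],"grip":55},{"linear":[0,-0.26,-0.084],"rotation":[0.988,0.028,0],"grip":55},{"linear":[0,-0.26,-0.084],"rotation":[0.988,0.028,0],"grip":55}]' 60
python3 -m jog '[{"linear":[0,-0.294,0.069],"rotation":[0.977,0,0],"grip":55},{"linear":[0,-0.294,0.069],"rotation":[0.977,0,0],"grip":55},{"linear":[0,-0.294,0.069],"rotation":[0.977,0,0],"grip":55},{"linear":[0,-0.294,0.069],"rotation":[0.977,0,0],"grip":55},{"linear":[0,-0.294,0.069],"rotation":[0.977,0,0],"grip":55}]' 60
python3 -m jog '[{"linear":[0,-0.291,0.367],"rotation":[0.977,0,0],"grip":55},{"linear":[0,-0.291,0.367],"rotation":[0.977,0,0],"grip":55},{"linear":[0,-0.291,0.367],"rotation":[0.977,0,0],"grip":55},{"linear":[0,-0.291,0.367],"rotation":[0.977,0,0],"grip":55},{"linear":[0,-0.291,0.367],"rotation":[0.977,0,0],"grip":55}]' 60
python3 -m jog '[{"linear":[0.06,0.07,0.321],"rotation":[0.105,0,0],"grip":55},{"linear":[0.06,0.07,0.321],"rotation":[0.105,0,0],"grip":55},{"linear":[0.06,0.07,0.321],"rotation":[0.105,0,0],"grip":55},{"linear":[0.06,0.07,0.321],"rotation":[0.105,0,0],"grip":55},{"linear":[0.06,0.07,0.321],"rotation":[0.105,0,0],"grip":55}]' 60
python3 - <<'E'
from h import *
p,d,c=snap("wrist","w26")
plan([((*tray(-.5,0.3),58),-78.5)])
E
```

```text
time_s: 38.53
eef_pos: [429.6, -59.9, 191.2]
ee_rot: [0.697, 0.118, 0.697, -0.119]
force: [0.3, -0.3, -1.9]
grip_width: 0.742
time_s: 38.95
eef_pos: [419.8, -149.9, 191.0]
ee_rot: [0.647, 0.283, 0.648, -0.285]
force: [0.0, 1.4, -2.1]
grip_width: 0.742
time_s: 39.37
eef_pos: [430.4, -292.2, 190.6]
ee_rot: [0.559, 0.432, 0.56, -0.433]
force: [-0.5, 0.7, -2.4]
grip_width: 0.741
time_s: 39.78
eef_pos: [475.4, -378.9, 171.7]
ee_rot: [0.549, 0.445, 0.55, -0.446]
force: [0.7, 0.4, -1.8]
grip_width: 0.748
now [ 475.3 -378.5  172.3] yaw -78.1 j6 0.5 F [-0.3  0.5 -0.9] w 63.5 t 39.8
 lin [0.381, -0.001, -0.003] rot [0.014, 0.0, 0.005] rows>=2.7
```

View pics/w26.png

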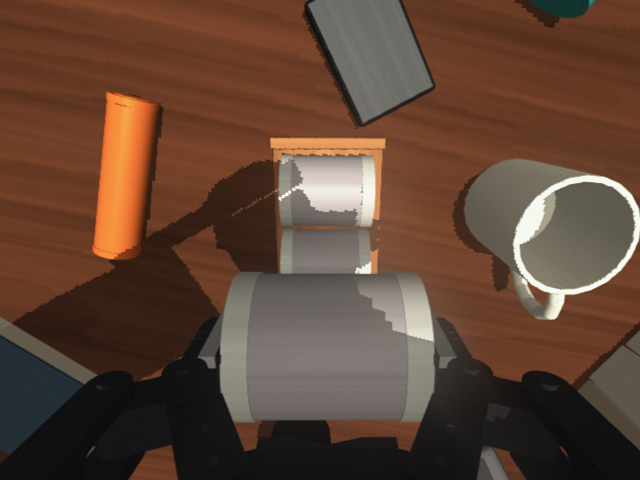

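```bash
python3 -m jog '[{"linear":[0.12,0,-0.003],"rotation":[0.014,0,0.005],"grip":55},{"linear":[0.24,0,-0.003],"rotation":[0.014,0,0.005],"grip":55},{"linear":[0.32,0,-0.003],"rotation":[0.014,0,0.005],"grip":55},{"linear":[0.36,0,-0.003],"rotation":[0.014,0,0.005],"grip":55},{"linear":[0.376,0,-0.003],"rotation":[0.014,0,0.005],"grip":55},{"linear":[0.381,0,-0.003],"rotation":[0.014,0,0.005],"grip":55},{"linear":[0.381,0,-0.003],"rotation":[0.014,0,0.005],"grip":55}]' 60
python3 - <<'E'
from h import *
p,d,c=snap("side","side27");cv2.imwrite("pics/side27c.png",cv2.resize(p[300:430,290:470,::-1],None,fx=4,fy=4))
plan([((*tray(-.5,0.3),58),-78.5)])
E
```

```text
time_s: 40.42
eef_pos: [475.4, -377.9, 59.6]
ee_rot: [0.549, 0.447, 0.547, -0.447]
force: [0.5, -0.1, -1.8]
grip_width: 0.741
now [ 475.5 -378.1   59.8] yaw -78.4 j6 0.5 F [-0.3  0.3 -0.7] w 63.6 t 40.5
 lin [0.006, -0.003, -0.002] rot [0.002, 0.005, -0.003] rows>=0.1
```

View pics/side27c.png

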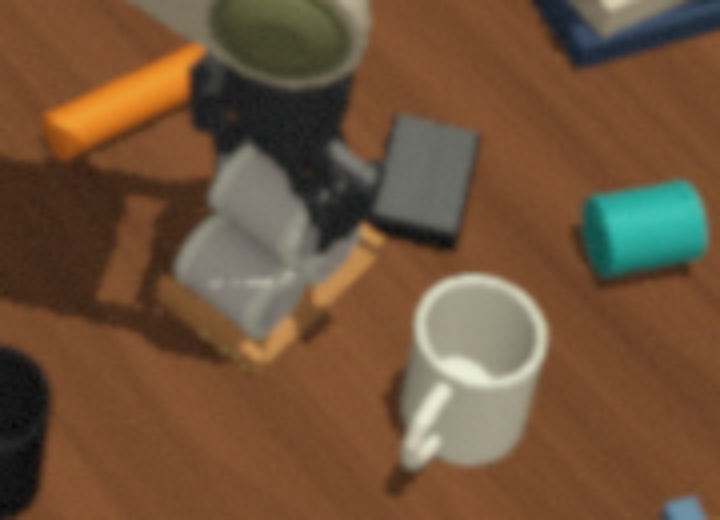

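```bash
python3 -m jog '[{"linear":[0.003,-0.003,0],"rotation":[0,0,0],"grip":55},{"linear":[0.007,-0.003,0],"rotation":[0,0,0],"grip":55},{"linear":[0.01,-0.003,0],"rotation":[0,0,0],"grip":55},{"linear":[0.01,-0.003,0],"rotation":[0,0,0],"grip":55}]' 60

```

```text
time_s: 40.8
eef_pos: [474.7, -378.6, 57.6]
ee_rot: [0.549, 0.447, 0.546, -0.447]
force: [-1.3, 0.5, 4.1]
grip_width: 0.742
```

Contact (4 N); release slowly and lift.

```bash
python3 -m jog '[{"linear":[0,0,0],"rotation":[0,0,0],"grip":66},{"linear":[0,0,0],"rotation":[0,0,0],"grip":70},{"linear":[0,0,0],"rotation":[0,0,0],"grip":76},{"linear":[0,0,0],"rotation":[0,0,0],"grip":84},{"linear":[0,0,0],"rotation":[0,0,0],"grip":84},{"linear":[0,0,0],"rotation":[0,0,0],"grip":84},{"linear":[-0.06,0,0],"rotation":[0,0,0],"grip":84},{"linear":[-0.15,0,0],"rotation":[0,0,0],"grip":84},{"linear":[-0.27,0,0],"rotation":[0,0,0],"grip":84},{"linear":[-0.4,0,0],"rotation":[0,0,0],"grip":84},{"linear":[-0.5,0,0],"rotation":[0,0,0],"grip":84},{"linear":[-0.5,0,0],"rotation":[0,0,0],"grip":84},{"linear":[-0.5,0,0],"rotation":[0,0,0],"grip":84}]' 60
python3 - <<'E'
from h import *
p,d,c=snap("wrist","w28");W=cloud(d,c)
Z=W[...,2];t=(W[...,:2]-TR);m=(Z>65)&(Z<115)&(np.hypot(t[...,0],t[...,1])<70)
Q=W[m];(cx,cy),s,th=cv2.minAreaRect(Q[:,:2].astype(np.float32));e=np.array([cx,cy])-TR;print("top tin tray xy",e@TX,e@TY,s,th,"ztop",np.percentile(Q[:,2],97))
snap("side","side28");p,d,c=snap("side");cv2.imwrite("pics/side28c.png",cv2.resize(p[300:430,290:470,::-1],None,fx=4,fy=4))
plan([((420,-250,260),-70),((420,-60,300),-50)])
E
```

```text
time_s: 41.88
eef_pos: [474.7, -378.5, 209.0]
ee_rot: [0.55, 0.447, 0.545, -0.448]
force: [-0.9, -0.1, -0.9]
grip_width: 0.983
top tin tray xy -0.6056057908951495 0.9582970258721797 (49.74836349487305, 64.19273376464844) 11.455082893371582 ztop 103.1826471408355
now [ 473.9 -377.7  205.9] yaw -78.4 j6 0.5 F [-0.9 -0.3 -0.4] w 84.1 t 42.0
 lin [-0.181, -0.091, -0.453] rot [-0.295, 0.002, -0.001] rows>=3.6
 lin [-0.133, 0.217, -0.595] rot [-0.698, 0.0, 0.0] rows>=4.7
```

View pics/w28.png

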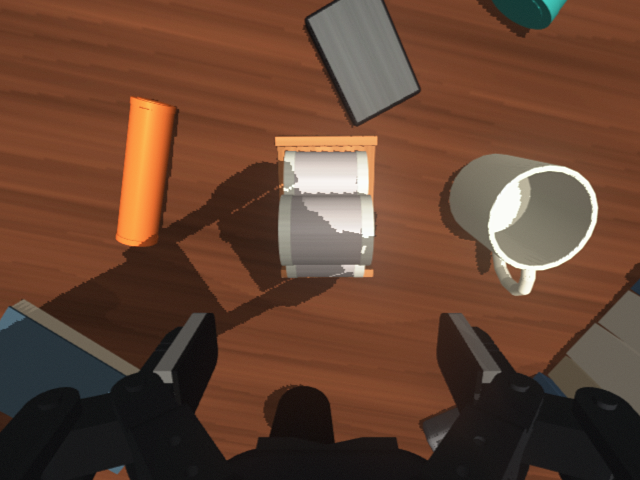

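View pics/side28c.png

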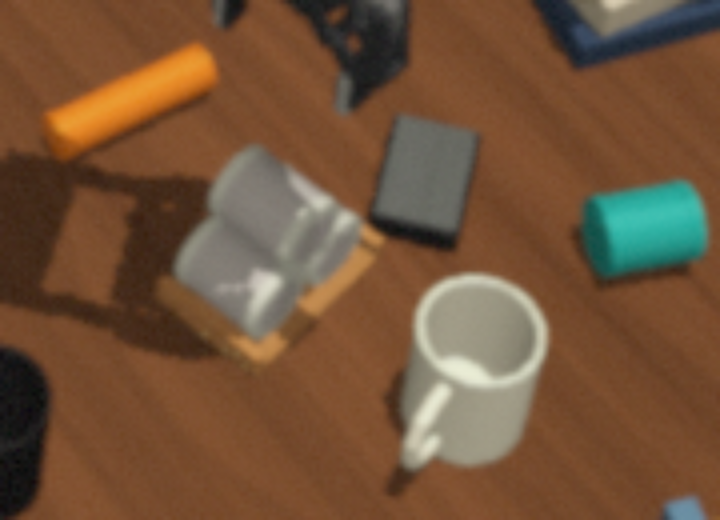

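Pyramid stands (top tin at tray y 1 mm, top face 103 mm). I'll move the arm aside to check the chute finally.

```bash
python3 -m jog '[{"linear":[-0.1,-0.03,-0.1],"rotation":[-0.05,0,0],"grip":84},{"linear":[-0.181,-0.091,-0.453],"rotation":[-0.295,0,0],"grip":84},{"linear":[-0.181,-0.091,-0.453],"rotation":[-0.295,0,0],"grip":84},{"linear":[-0.181,-0.091,-0.453],"rotation":[-0.295,0,0],"grip":84},{"linear":[-0.181,-0.091,-0.453],"rotation":[-0.295,0,0],"grip":84},{"linear":[-0.181,-0.091,-0.453],"rotation":[-0.295,0,0],"grip":84}]'
python3 - <<'E'
from h import *
p,d,c=snap("top","top29");W=cloud(d,c)
cv2.imwrite("pics/top29c.png",cv2.resize(p[215:330,105:260,::-1],None,fx=5,fy=5,interpolation=cv2.INTER_CUBIC))
L=(W-RO)@np.stack([RX,UY,RZ],1)
k=(abs(L[...,1])<58)&(L[...,0]>0)&(L[...,0]<295)
for b in range(0,200,6):
    q=k&(L[...,0]>=b)&(L[...,0]<b+6)&(abs(L[...,1])>27); print((b+3,round(float(np.median(L[...,2][q])),0)),end=" ")
print()
for side in(1,-1):
    q=k&(L[...,1]*side>30)&(L[...,1]*side<55)
    for lo,hi in((24,58),(60,92),(93,125)):
        qq=q&(L[...,0]>lo)&(L[...,0]<hi);z=L[...,2][qq];x=L[...,0][qq];t=z>np.percentile(z,80);print(side,lo,"crest x",x[t].mean().round(1),"z",z[t].mean().round(1))
m=(abs(W[...,0]-428)<25)&(abs(W[...,1]-204)<30);hs=p.max(2)<45
print("cap z",np.median(W[...,2][m&hs]),(m&hs).sum())
p2,d2,c2=snap("side","side29")
E
```

```text
time_s: 42.53
eef_pos: [419.7, -249.1, 259.7]
ee_rot: [0.58, 0.405, 0.579, -0.405]
force: [0.0, -0.3, -1.0]
grip_width: 0.986
(3, 26.0) (9, 40.0) (15, 43.0) (21, 42.0) (27, 47.0) (33, 47.0) (39, 47.0) (45, 44.0) (51, 40.0) (57, 30.0) (63, 27.0) (69, 33.0) (75, 33.0) (81, 31.0) (87, 28.0) (93, 23.0) (99, 30.0) (105, 33.0) (111, 34.0) (117, 30.0) (123, 22.0) (129, 0.0) (135, -0.0) (141, 0.0) (147, 0.0) (153, -1.0) (159, -0.0) (165, -1.0) (171, 0.0) (177, -0.0) (183, 0.0) (189, -0.0) (195, -1.0) (201, 0.0) 
1 24 crest x 37.2 z 49.9
1 60 crest x 76.3 z 35.1
1 93 crest x 109.3 z 36.4
-1 24 crest x 35.6 z 50.1
-1 60 crest x 75.6 z 35.5
-1 93 crest x 109.4 z 35.3
cap z 92.47112790027802 88
```

View pics/top29c.png

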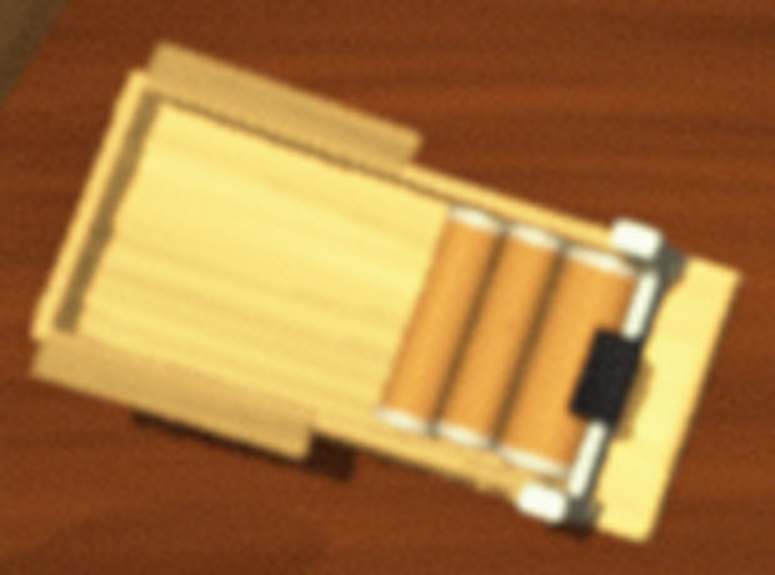

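View pics/side29.png

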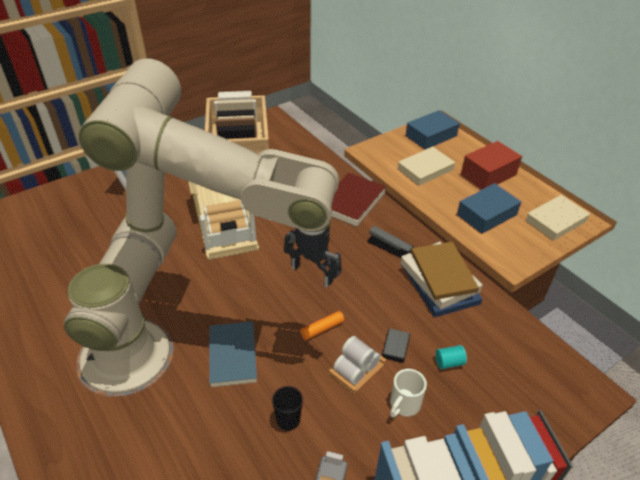

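```bash
python3 -c "
from rig import *
print(finish_job())"
```

```text
the job is handed in; nothing more can be done
None
```

The job is handed in at about 43 s of the 210 s allowed. I pushed the gate fully down first. Then I loaded the one wide tube and the two slim ones, in that order, and stacked the three tins as a pyramid in the tray.

Last checks before handing in:
- **Gate:** the cap's top measured about 92.5 mm above the counter against 94 mm when shut. It had also stopped hard at 93.6 mm when I pushed it.
- **Tubes:** they lie across the chute in a row, wide one at the gate. Their centres are at x of about 36, 76 and 109 mm (limits 105 mm wide, 185 mm slim). The two sides agree within 2 mm, so they are not skewed.
- **Tins:** the lower two were about 27 mm either side of the tray's middle, measured before the third went on. The top one is within 1 mm of the middle, its top at 103 mm. All are in line to about 1 degree.
- **Surroundings:** the mug is upright and I left the orange and turquoise look-alikes alone. The gripper is clear of everything, about 260 mm above the counter.

None of the checks failed or disagreed. I did not measure the tubes' sideways offset directly; the chute width limits it to about 6 mm (15 mm allowed).

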